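# Stand the iron press over the drying rack's hidden bar

### The arm

A 6-joint arm with a two-finger parallel gripper is mounted at the origin on the work surface. World frame = base frame: x ahead of the robot, y to its left, z up, the work surface at z = 0. Lengths are in mm, angles in degrees, forces in N, time in s.
With the tool pointing down it reaches from about 350 to 975 mm from the base axis. Payload 17.4 kg.
Tool frame: the origin (TCP) lies midway between the tips of the shut fingers; the grasp point (between the pads) lies 19 mm behind it; x points along the fingers, y is the direction in which the jaws open and shut, and the axes are right-handed (so a half turn about x gives the same grasp; the last joint's range is limited). The gripper opens to 85 mm and grips with 20 to 120 N. Pads are 22 mm wide; open, the fingers measure 114 mm over their backs; the gripper's body (76 mm by 85 mm) begins 54 mm behind the grasp point. The pads swing forward as they close: fully open they stand 13 mm farther back than shut.
Start: joints at [66.646, 6.646, 82.598, -0, 90.757, -2.166], TCP at [243.973, 629.372, 201.403] pointing down, gripper open.
Joint ranges: [-162.19, 162.19], [-47.58, 125.68], [4.15, 143.07], [-65.23, 245.23], [0.69, 171.88], [-170.13, 170.13]. Speed limits (degrees/s): [108.29, 108.29, 127.2, 180, 180, 180].

### API

Orientations are given as [roll, pitch, yaw] about the fixed x, y, z axes, in that order (R = Rz(yaw) Ry(pitch) Rx(roll)).
In Python, from station import arm gives the robot as it stands.
- The arm moves only by the tool servo_tool, never from a script. Its argument "steps" is a list of rows, each an object with "slide": the shift along the tool's x, y, z normalised to -1 to 1, where 1 is 150 mm, a list of three; "dr": the turn, a rotation vector about the tool's x, y, z normalised to -1 to 1, where 1 is 180 degrees, a list of three; "jaw": the opening, from -1 (shut) to 1 (fully open). In form: [{"slide": [x, y, z], "dr": [ax, ay, az], "jaw": jaw}, ...]. A call has 1 to 8 rows; each row is the pose to reach, as a shift and turn from the pose commanded when the call began, along the tool's axes at that moment, turning the shorter way round; what a row does not reach only later rows make up. A row lasts 1/12 s, in which the tool goes at most 41.7 mm and 7.16 degrees, less where a joint would pass 70% of its speed; a pose out of reach is approached as far as the arm can. A call with a number of a shift or a turn outside -1 to 1 is refused whole. A call with a gripper value outside its range is refused whole. The fingers move at their own pace and stop on an object; the grip force is fixed at half the most. Time passes only in rows, so rows that repeat a pose let the fingers close. It gives the time, the measured TCP pose, the force and the opening at its end, in the units of the state.
- arm.read_state(): the state, without advancing time (a new reading comes with each control period).
- arm.read_camera(name): name is "scene" or "top" or "wrist"; returns a dict with "frame" (420x560x3 uint8, red, green, blue), "fovy" (degrees; the focal length in pixels is half the picture's height over the tangent of half this angle, whatever the lens; pixels are square), "cx", "cy" (the principal point, pixels), "dist_coeffs" ([k1, k2, p1, p2, k3] as OpenCV has them; the pictures are not rectified), "extrinsics" (4x4, takes a point from world to camera coordinates). Camera axes: x right, y up, looking along -z (the intrinsics and any distortion apply to the point x, -y, -z); pixel columns grow to the right and rows downward; lengths in mm; the calibration is good to about 2 mm. A picture is of the moment at which its call begins. There is no depth.
- arm.job_done(): hands the job in, once; it reports no verdict.
Trained networks look in the newest picture that a camera, given by its name, has taken for a name from the list of things; names that differ only in an ending like _2 or _b are one class to them, and where a whole thing is asked for, a point or a joint stands for the part that bears it (a point fixed in the world has none). Each returns a list of dicts, best first, with "confidence" (0 to 1); they miss things now and then, are a little off and sometimes report something else, mostly with a low value. They report only what shows in the picture. A call takes as long as a camera call.
- arm.find_in(camera, name): "at" ([x, y, z] in mm, in world coordinates, good to about 4 mm: the middle of the surface that is visible of it).
The state is a dict: "t": time; "joint_pos": joint angles; "qd": joint speeds; "joint_efforts": joint torques, N m; "tcp_pos": TCP position; "tcp_rot": TCP orientation; "ft_force": force on the tool from outside, world axes, zero at the start; "torque": the same for the moment, N m; "opening": finger opening in mm.
Only numpy, scipy, OpenCV 4.12 (cv2) and the standard library are available. Lean on these libraries where they do the work, as an engineer would, in place of code of your own. Each camera call takes 0.05 s, during which the arm holds its last target.

### The job

The washed cast-iron press must dry on the slatted rack, but the thin slats only carry its weight where a support bar is hidden beneath them. First feel along the slats by pressing very lightly with the closed fingertips to find where they turn stiff, then stand the press upright on the slats, centred over that bar, set down gently and let go. Never let the slats sag under the press, never press hard on the rack, and leave the bowl, mug and soap bottle alone.

Things in the scene. Friction and masses are not known exactly. Their poses are not given: they have to be found in the camera images.
- rack: Low drying rack fixed to the counter: closed pale wood frame 165 mm (its x) by 264 mm (its y), 50 mm high, its top filled by 24 darker wooden slats flush with the frame. Origin at the centre of its underside on the counter; z up. The slatted area is 140 mm (x) by 240 mm (y); each slat runs along x and is 10 mm wide. More than 15 N of finger force harms the rack anywhere.
- rack_top (a point): Centre of the slatted top, 50 mm above the counter, with the rack's axes: x along the slats, y across them (search along y). Under the slats one hidden bar, 16 mm wide, runs along x; its middle lies anywhere from -75 to +75 mm along y, anew each time.
- slats_right (a point): Point on the slat surface near the rack's end at its -y side, 95 mm from the centre. Away from the bar each slat sinks by itself, straight down, about 1 mm per 0.13 N, up to 12 mm. Closed fingertips touch 2 to 4 slats, so a slow press of 1.5 N sinks 2 to 6 mm.
- slats_left (a point): Point on the slat surface near the rack's end at its +y side, 95 mm from the centre. The two or three slats directly above the hidden bar are stiff: they give about 0.3 mm freely, then only 1 mm per 8 N.
- press_mid (a point): Centre (37 mm above its underside) of the loose cast-iron press, 0.5 to 0.72 kg, z up: a dark round foot, 64 mm diameter, 26 mm high, and an upright dark wooden knob, 30 mm diameter, from 26 to 74 mm above the underside; grip the knob from above. On unsupported slats it sinks 4 to 8 mm, over the bar about 1 mm; more than about 12 mm off the bar's middle it begins to lean.
- bowl: Blue ceramic bowl, 116 mm across, 55 mm high, loose bystander; origin at the centre of its underside.
- mug: White ceramic mug, 76 mm across, 90 mm high, loose bystander; origin at the centre of its underside.
- soap: Amber soap bottle with blue cap, 60 mm across, 150 mm high, loose bystander; origin at the centre of its underside.

How it is judged (in metres and radians):
On the way, in this order (a step that is already met when the one before it is completed fails the run):
1. The rack is felt with the fingertips (more than 0.8 N) (contact force between the fingers and rack above 0.8 N), for 0.05 s.
2. Then the press's weight comes onto the rack (more than 3 N) (contact force between press and rack above 3 N), for 0.1 s.
At the end, for the whole second after the job is handed in: The press stands free and at rest on the slats, its centre within 40 mm of the rack's middle line in x and 90 mm in y, leaning less than 0.035 rad and sunk less than 1.5 mm (which holds only over the hidden bar) (x of press_mid in the frame of rack between -0.04 and 0.04 m and y of press_mid in the frame of rack between -0.09 and 0.09 m and z of press_mid in the frame of rack between 0.0855 and 0.0885 m and angle between press_mid's own z axis and vertical below 0.035 rad and linear speed of press below 0.01 m/s and contact force between press and rack above 3 N); the robot touches nothing.
It fails at once if The fingers press on the rack with more than 15 N (contact force between the fingers and rack above 15 N).
It fails at once if The press sinks more than 3 mm into the slats (weight on unsupported slats) (x of press_mid in the frame of rack between -0.06 and 0.06 m and y of press_mid in the frame of rack between -0.11 and 0.11 m and z of press_mid in the frame of rack below 0.084 m).
It fails at once if The press is slammed or pushed onto the rack with more than 20 N (contact force between press and rack above 20 N).
It fails at once if The press is tipped over (angle between press_mid's own z axis and vertical above 0.5 rad).
It fails at once if The bowl, mug or soap bottle is moved more than 30 mm (distance of any of bowl, mug, soap from where it was at the start of the episode above 0.03 m).
It also fails if it takes over 72 s, if anything falls off the work surface, if the arm or the gripper's body presses on something with over 40 N, if the wrist force passes 120 N, or if a joint passes its speed limit or range.

## Working session

There is one attempt and no reset: what is moved stays moved. The work goes in short steps, Python scripts to look and compute and a tool call to move; the robot and the scene stay as the last step left them, time stands still between calls to the robot, and variables do not carry over. Pictures are saved under pics/ and viewed, and the job is handed in when it is done.

Besides the shell and the picture viewer there is one more tool, called after ">>>" as name([rows], argument=value, ...), one row to a line, values as JSON. servo_tool: Moves the arm, as the interface text tells. Scaled input: -1 to 1 covers 150 mm each way for a shift and 180 degrees each way for a turn. Its arguments: {"type":"object","properties":{"steps":{"type":"array","items":{"type":"object","properties":{"slide":{"type":"array","items":{"type":"number"}},"dr":{"type":"array","items":{"type":"number"}},"jaw":{"type":"number"}}}}},"required":["steps"]}

```bash
mkdir -p pics; ls; python3 - <<'E'
from station import arm
import cv2
s=arm.read_state();print(s)
for c in ["scene","top","wrist"]:
    r=arm.read_camera(c);cv2.imwrite(f"pics/{c}0.png",r["frame"][:,:,::-1]);print(c,r["fovy"],r["cx"],r["cy"],r["dist_coeffs"],r["extrinsics"])
for c in ["scene","top"]:
    for n in ["rack","rack_top","slats_right","slats_left","press_mid","bowl","mug","soap"]:
        print(c,n,arm.find_in(c,n)[:2])
E
```

```text
pics
{'t': 0.0, 'joint_pos': array([ 6.66469730e+01,  6.67487405e+00,  8.26357870e+01, -1.68579150e-03,
        9.07581057e+01, -2.16630836e+00]), 'qd': array([-0.03827068, -0.03323822, -0.07544012, -0.05225146,  0.0731496 ,
        0.07333358]), 'joint_efforts': array([ 2.94406846e-04, -7.31991792e+01, -6.32484412e+01, -8.11865971e-05,
        6.40912011e-03, -1.23761771e-05]), 'tcp_pos': array([243.88069911, 629.15109313, 200.65293966]), 'tcp_rot': array([ -90.76210685,   89.93121255, -111.94884676]), 'ft_force': array([-0.16064958,  0.89109578, -0.8199275 ]), 'torque': array([0.01479475, 0.02234363, 0.03675789]), 'opening': 85.35517556315662}
scene 50.1677924390319 273.32792729110713 202.87622949362674 [-0.1460148  0.         0.         0.         0.       ] [[ 3.80633443e-01  9.24665621e-01 -1.05674413e-02 -2.14856964e+02]
 [-7.81883046e-01  3.27917311e-01  5.30216125e-01  4.49054535e+02]
 [ 4.93737869e-01 -1.93555486e-01  8.47796668e-01 -1.17303177e+03]
 [ 0.00000000e+00  0.00000000e+00  0.00000000e+00  1.00000000e+00]]
top 49.19130201713581 280.59773681892744 212.65289015280828
[... 1092 characters left out ...]
 0.97}]
scene bowl [{'at': [727.3, -0.3, 26.4], 'confidence': 0.64}]
scene mug [{'at': [735.9, 267.5, 57.8], 'confidence': 0.81}]
scene soap [{'at': [756.3, -242.0, 101.3], 'confidence': 0.81}, {'at': [723.5, 3.2, 27.1], 'confidence': 0.68}]
top rack [{'at': [510.7, -181.0, 51.7], 'confidence': 0.65}]
top rack_top [{'at': [515.2, -177.2, 45.2], 'confidence': 0.85}]
top slats_right [{'at': [512.0, -176.6, 47.7], 'confidence': 0.73}]
top slats_left []
top press_mid [{'at': [500.5, 139.2, 29.4], 'confidence': 0.93}]
top bowl []
top mug [{'at': [733.5, 282.1, 47.1], 'confidence': 0.67}]
top soap [{'at': [729.9, -242.5, 100.0], 'confidence': 0.97}, {'at': [743.7, -4.5, 19.4], 'confidence': 0.23}]
```

View pics/scene0.png

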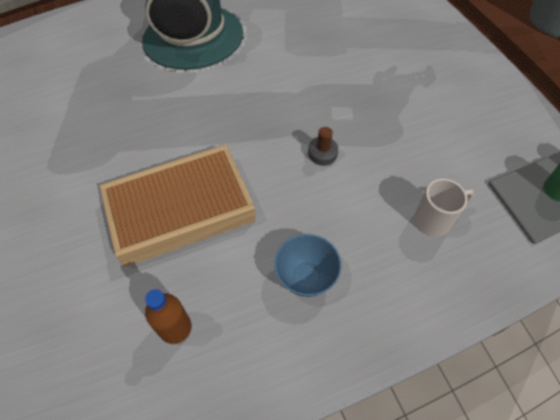

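View pics/top0.png

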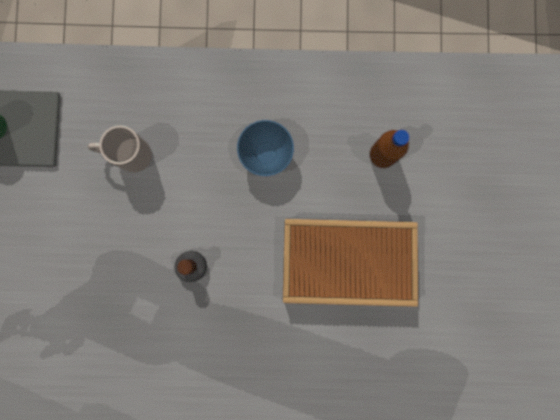

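View pics/wrist0.png

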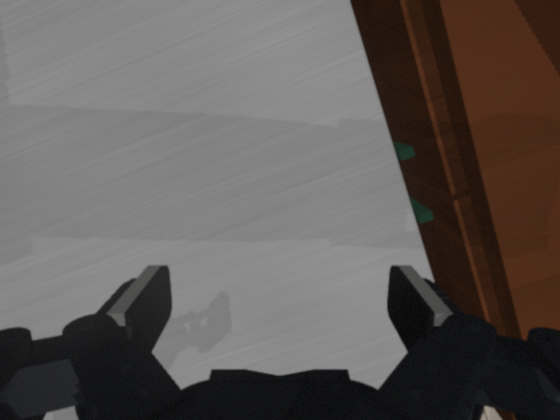

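```bash
cat > h.py <<'E'
import numpy as np, cv2
from station import arm
def calib(r):
    h=r["frame"].shape[0]; f=h/2/np.tan(np.radians(r["fovy"]/2))
    return np.array([[f,0,r["cx"]],[0,f,r["cy"]],[0,0,1.]]),np.array(r["dist_coeffs"],float),np.array(r["extrinsics"])
def back(r,pts,z):
    K,d,E=calib(r); u=cv2.undistortPoints(np.array(pts,float).reshape(-1,1,2),K,d).reshape(-1,2)
    R,t=E[:3,:3],E[:3,3]; C=-R.T@t; out=[]
    for (x,y),zz in zip(u,np.broadcast_to(z,len(u))):
        D=R.T@np.array([x,-y,-1]); out.append(C+D*(zz-C[2])/D[2])
    return np.array(out)
def proj(r,P):
    K,d,E=calib(r); P=np.atleast_2d(P); c=P@E[:3,:3].T+E[:3,3]; c=c*[1,-1,-1]
    return cv2.projectPoints(c.reshape(-1,1,3),np.zeros(3),np.zeros(3),K,d)[0].reshape(-1,2)
E
python3 - <<'E'
from h import *
s=cv2.imread("pics/scene0.png");t=cv2.imread("pics/top0.png")
cv2.imwrite("pics/sr.png",cv2.resize(s[130:280,80:280],None,fx=4,fy=4,interpolation=cv2.INTER_CUBIC))
cv2.imwrite("pics/tr.png",cv2.resize(t[205:315,270:430],None,fx=5,fy=5,interpolation=cv2.INTER_CUBIC))
a=cv2.resize(s[120:170,300:345],None,fx=8,fy=8,interpolation=cv2.INTER_CUBIC)
b=cv2.resize(t[245:295,170:215],None,fx=8,fy=8,interpolation=cv2.INTER_CUBIC)
cv2.imwrite("pics/p.png",np.hstack([a,b]))
E
```

```text
(no output)
```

View pics/sr.png

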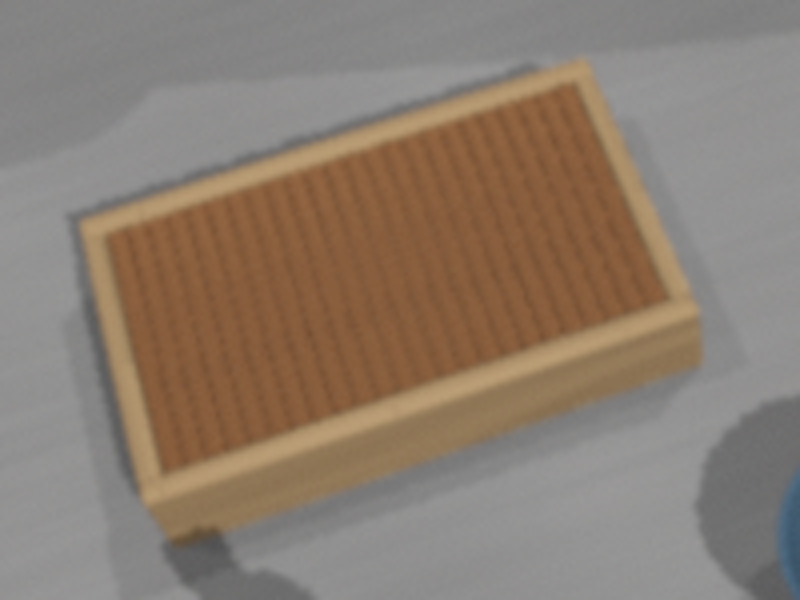

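View pics/tr.png

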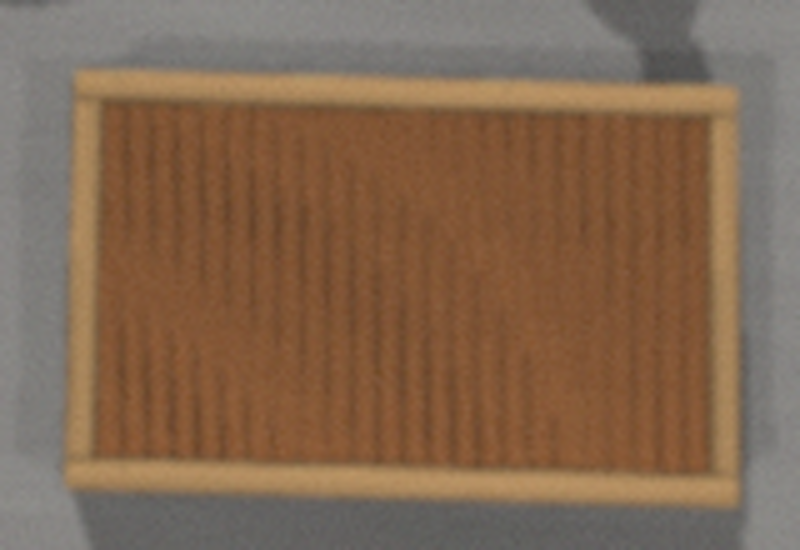

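View pics/p.png

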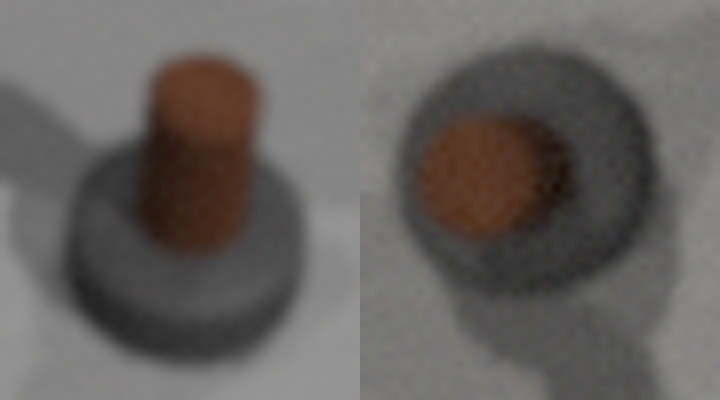

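```bash
python3 - <<'E'
from h import *
np.set_printoptions(precision=1,suppress=True)
for c,pts,o,k,kp,kf,ko in [("scene",[(107,237),(577,85),(670,298),(162,473)],(80,130),4,(207,88),(190,215),(300,120)),("top",[(95,460),(103,100),(713,115),(712,472)],(270,205),5,(115,175),(170,172),(170,245))]:
    r=arm.read_camera(c); E=r["extrinsics"];print(c,"C",-E[:3,:3].T@E[:3,3])
    P=back(r,np.array(pts)/k+o,50); print(P,P.mean(0),[np.linalg.norm(P[i]-P[i-1]) for i in range(4)])
    print("knob",back(r,[np.array(kp)/8+ko],74),"foot",back(r,[np.array(kf)/8+ko],26))
E
```

```text
scene C [1012.1 -175.6  754.1]
[[ 448.3 -300.8   50. ]
 [ 451.   -59.2   50. ]
 [ 586.8  -60.3   50. ]
 [ 584.9 -302.1   50. ]] [ 517.7 -180.6   50. ] [np.float64(136.54355343594466), np.float64(241.59869566487066), np.float64(135.82151732036542), np.float64(241.8091766298219)]
knob [[500.  140.9  74. ]] foot [[501.4 139.8  26. ]]
top C [525.9 -33.1 958.3]
[[ 444.9  -58.8   50. ]
 [ 585.8  -59.6   50. ]
 [ 584.6 -301.5   50. ]
 [ 445.  -299.9   50. ]] [ 515.1 -180.    50. ] [np.float64(241.01758195859625), np.float64(140.93154682920627), np.float64(241.945469648321), np.float64(139.63440483934363)]
knob [[500.3 142.5  74. ]] foot [[499.9 138.3  26. ]]
```

```bash
cat >> h.py <<'E'
from scipy.spatial.transform import Rotation as Ro
import json
def Rt(rot): return Ro.from_euler('xyz',rot,degrees=True)
def plan(P0,R0,P1,R1):
    s=R0.inv().apply(np.array(P1)-P0)/150; d=(R0.inv()*R1).as_rotvec(degrees=True)/180
    return s,d
E
python3 - <<'E'
from h import *
np.set_printoptions(precision=3,suppress=True)
s=arm.read_state(); R=Rt(s["tcp_rot"]);print(R.as_matrix())
# down with tool y = -world... options
for ydir in ([1,0,0],[-1,0,0]):
    x=np.array([0,0,-1.]);y=np.array(ydir,float);M=np.c_[x,y,np.cross(x,y)]
    print(ydir,plan(np.array([243.973,629.372,201.403]),R,[515.5,-180,200],Ro.from_matrix(M)))
print([arm.read_state()["ft_force"] for _ in range(3)])
E
```

```text
[[ 0.     0.361  0.932]
 [ 0.     0.932 -0.361]
 [-1.     0.     0.   ]]
[1, 0, 0] (array([ 0.009, -4.377,  3.638]), array([ 0.382, -0.   , -0.   ]))
[-1, 0, 0] (array([ 0.009, -4.377,  3.638]), array([-0.618,  0.   , -0.   ]))
[array([0.133, 0.484, 0.001]), array([0.133, 0.484, 0.001]), array([0.133, 0.484, 0.001])]
```

>>> servo_tool([
  {"slide": [0, -1, 0.83], "dr": [0.3, 0, 0], "jaw": -1},
  {"slide": [0, -1, 0.83], "dr": [0.3, 0, 0], "jaw": -1},
  {"slide": [0, -1, 0.83], "dr": [0.3, 0, 0], "jaw": -1},
  {"slide": [0, -1, 0.83], "dr": [0.3, 0, 0], "jaw": -1},
  {"slide": [0, -1, 0.83], "dr": [0.3, 0, 0], "jaw": -1},
  {"slide": [0, -1, 0.83], "dr": [0.3, 0, 0], "jaw": -1},
  {"slide": [0, -1, 0.83], "dr": [0.3, 0, 0], "jaw": -1},
  {"slide": [0, -1, 0.83], "dr": [0.3, 0, 0], "jaw": -1},
])

```text
t: 1.72
tcp_pos: [306.2, 444.0, 201.8]
tcp_rot: [126.7, 89.9, 51.1]
ft_force: [0.1, 0.1, -0.4]
opening: 0.1
```

>>> servo_tool([
  {"slide": [0, 0.4, 1], "dr": [0.082, 0, 0], "jaw": -1},
  {"slide": [0, 0.4, 1], "dr": [0.082, 0, 0], "jaw": -1},
  {"slide": [0, 0.4, 1], "dr": [0.082, 0, 0], "jaw": -1},
  {"slide": [0, 0.4, 1], "dr": [0.082, 0, 0], "jaw": -1},
  {"slide": [0, 0.4, 1], "dr": [0.082, 0, 0], "jaw": -1},
])

```text
t: 2.13
tcp_pos: [405.0, 310.7, 201.6]
tcp_rot: [54.0, 89.9, -36.2]
ft_force: [-0.7, -0.3, -1.1]
opening: -0.1
```

>>> servo_tool([
  {"slide": [0, 0.37, 1], "dr": [0, 0, 0], "jaw": -1},
  {"slide": [0, 0.37, 1], "dr": [0, 0, 0], "jaw": -1},
  {"slide": [0, 0.37, 1], "dr": [0, 0, 0], "jaw": -1},
  {"slide": [0, 0.37, 1], "dr": [0, 0, 0], "jaw": -1},
])

```text
t: 2.47
tcp_pos: [458.1, 162.9, 201.7]
tcp_rot: [86.7, 90.0, -3.2]
ft_force: [0.3, 0.7, 0.6]
opening: -0.2
```

>>> servo_tool([
  {"slide": [0, 0.37, 1], "dr": [0, 0, 0], "jaw": -1},
  {"slide": [0, 0.37, 1], "dr": [0, 0, 0], "jaw": -1},
  {"slide": [0, 0.37, 1], "dr": [0, 0, 0], "jaw": -1},
  {"slide": [0, 0.37, 1], "dr": [0, 0, 0], "jaw": -1},
])

```text
t: 2.8
tcp_pos: [513.9, 12.6, 201.7]
tcp_rot: [75.6, 90.0, -14.4]
ft_force: [0.4, 0.9, -0.4]
opening: -0.1
```

>>> servo_tool([
  {"slide": [0.5, 0, 1], "dr": [0, 0, 0], "jaw": -1},
  {"slide": [0.5, 0, 1], "dr": [0, 0, 0], "jaw": -1},
  {"slide": [0.5, 0, 1], "dr": [0, 0, 0], "jaw": -1},
  {"slide": [0.5, 0, 1], "dr": [0, 0, 0], "jaw": -1},
  {"slide": [0.5, 0, 1], "dr": [0, 0, 0], "jaw": -1},
  {"slide": [0.5, 0, 1], "dr": [0, 0, 0], "jaw": -1},
])

```text
t: 3.3
tcp_pos: [512.9, -136.3, 125.2]
tcp_rot: [-110.1, 89.9, 159.8]
ft_force: [-0.4, 0.7, 1.5]
opening: 0.0
```

>>> servo_tool([
  {"slide": [0.45, 0.017, 0.09], "dr": [0, 0, 0], "jaw": -1},
  {"slide": [0.45, 0.017, 0.09], "dr": [0, 0, 0], "jaw": -1},
  {"slide": [0.45, 0.017, 0.09], "dr": [0, 0, 0], "jaw": -1},
  {"slide": [0.45, 0.017, 0.09], "dr": [0, 0, 0], "jaw": -1},
  {"slide": [0.45, 0.017, 0.09], "dr": [0, 0, 0], "jaw": -1},
  {"slide": [0.45, 0.017, 0.09], "dr": [0, 0, 0], "jaw": -1},
])

```text
t: 3.8
tcp_pos: [517.4, -148.2, 61.5]
tcp_rot: [72.4, 89.8, -17.5]
ft_force: [-0.4, 0.3, 0.8]
opening: -0.1
```

```bash
python3 - <<'E'
from h import *
np.set_printoptions(precision=2,suppress=True)
for i in range(4):
    r=arm.read_camera("wrist"); s=arm.read_state(); print(s["t"],s["tcp_pos"],s["ft_force"],s["joint_efforts"])
cv2.imwrite("pics/w1.png",r["frame"][:,:,::-1])
E
```

```text
3.85 [ 517.25 -148.25   61.22] [ 0.12 -0.77  0.68] [  0.06 -49.72 -59.56   0.01   0.03   0.02]
3.9 [ 517.02 -148.36   60.79] [-0.37 -0.43  0.32] [  0.12 -50.15 -59.9    0.01   0.02   0.01]
3.95 [ 516.83 -148.4    60.44] [ 0.01 -1.16 -0.15] [  0.15 -50.41 -60.07   0.01   0.01   0.01]
4.0 [ 516.67 -148.45   60.07] [-0.13 -1.13  0.21] [  0.16 -50.56 -60.12   0.01   0.01   0.01]
```

View pics/w1.png

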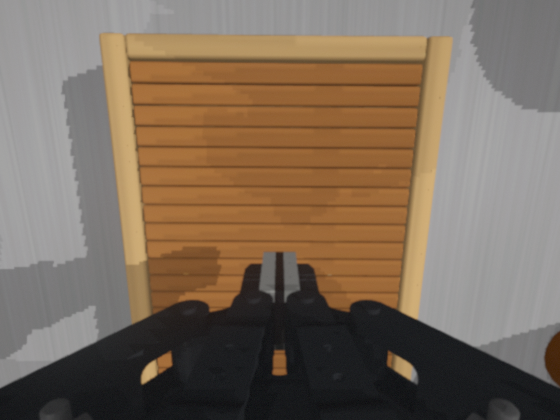

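>>> servo_tool([
  {"slide": [0, 0, 0], "dr": [0, 0, 0], "jaw": -1},
  {"slide": [0, 0, 0], "dr": [0, 0, 0], "jaw": -1},
  {"slide": [0, 0, 0], "dr": [0, 0, 0], "jaw": -1},
  {"slide": [0, 0, 0], "dr": [0, 0, 0], "jaw": -1},
])

```text
t: 4.33
tcp_pos: [516.1, -148.6, 58.9]
tcp_rot: [-95.4, 90.0, 174.6]
ft_force: [-0.8, 0.0, 0.2]
opening: -0.2
```

>>> servo_tool([
  {"slide": [0.027, 0, 0], "dr": [0, 0, 0], "jaw": -1},
  {"slide": [0.027, 0, 0], "dr": [0, 0, 0], "jaw": -1},
  {"slide": [0.027, 0, 0], "dr": [0, 0, 0], "jaw": -1},
])

```text
t: 4.58
tcp_pos: [516.0, -148.5, 54.4]
tcp_rot: [-107.4, 90.0, 162.7]
ft_force: [0.3, -0.1, -0.2]
opening: -0.2
```

```bash
cat > f.py <<'E'
from h import *
import sys
np.set_printoptions(precision=2,suppress=True)
n=int(sys.argv[1]) if len(sys.argv)>1 else 4
F=[];P=[];J=[]
for i in range(n):
    arm.read_camera("wrist"); s=arm.read_state(); F.append(s["ft_force"]);P.append(s["tcp_pos"]);J.append(s["joint_efforts"][1:3])
print(round(s["t"],2),"first",P[0],"last",P[-1],"Fmean",np.mean(F,0),"Fz",np.array(F)[:,2],"eff",J[-1])
E
python3 f.py
```

```text
4.78 first [ 516.08 -148.56   54.64] last [ 516.17 -148.59   54.88] Fmean [0.09 0.12 0.25] Fz [ 0.77  0.16  0.15 -0.07] eff [-50.38 -59.52]
```

>>> servo_tool([
  {"slide": [0.02, 0, 0], "dr": [0, 0, 0], "jaw": -1},
  {"slide": [0.02, 0, 0], "dr": [0, 0, 0], "jaw": -1},
])

```text
t: 4.95
tcp_pos: [516.0, -148.5, 51.3]
tcp_rot: [-106.7, 90.0, 163.3]
ft_force: [-0.8, 0.1, -0.7]
opening: 0.1
```

```bash
python3 f.py 4
```

```text
5.15 first [ 516.   -148.52   51.49] last [ 516.19 -148.58   51.88] Fmean [0.26 0.08 0.32] Fz [0.58 0.27 0.32 0.1 ] eff [-50.46 -59.36]
```

>>> servo_tool([
  {"slide": [0.005, 0, 0], "dr": [0, 0, 0], "jaw": -1},
  {"slide": [0.005, 0, 0], "dr": [0, 0, 0], "jaw": -1},
])

```text
t: 5.32
tcp_pos: [516.1, -148.6, 51.0]
tcp_rot: [-98.3, 90.0, 171.8]
ft_force: [-0.6, 0.4, 0.4]
opening: -0.2
```

```bash
python3 f.py 4
```

```text
5.52 first [ 516.14 -148.55   51.06] last [ 516.18 -148.58   51.14] Fmean [0.01 0.18 0.29] Fz [-0.23  0.38  0.36  0.64] eff [-50.59 -59.44]
```

>>> servo_tool([
  {"slide": [0.005, 0, 0], "dr": [0, 0, 0], "jaw": -1},
  {"slide": [0.005, 0, 0], "dr": [0, 0, 0], "jaw": -1},
])

```text
t: 5.68
tcp_pos: [516.1, -148.5, 50.2]
tcp_rot: [-103.2, 90.0, 166.8]
ft_force: [0.1, 0.9, -0.2]
opening: -0.4
```

```bash
python3 f.py 3
```

```text
5.83 first [ 516.12 -148.55   50.26] last [ 516.17 -148.55   50.35] Fmean [-0.42 -0.16 -0.48] Fz [-0.81 -0.19 -0.43] eff [-50.61 -59.39]
```

>>> servo_tool([
  {"slide": [0.004, 0, 0], "dr": [0, 0, 0], "jaw": -1},
  {"slide": [0.004, 0, 0], "dr": [0, 0, 0], "jaw": -1},
])

```text
t: 6.0
tcp_pos: [516.1, -148.5, 49.6]
tcp_rot: [-108.6, 90.0, 161.5]
ft_force: [-0.6, -0.0, -0.4]
opening: -0.0
```

```bash
python3 f.py 3
```

```text
6.15 first [ 516.14 -148.57   49.7 ] last [ 516.16 -148.57   49.75] Fmean [ 0.69  0.11 -0.14] Fz [-0.31  0.77 -0.87] eff [-50.63 -59.38]
```

>>> servo_tool([
  {"slide": [0.004, 0, 0], "dr": [0, 0, 0], "jaw": -1},
  {"slide": [0.004, 0, 0], "dr": [0, 0, 0], "jaw": -1},
])

```text
t: 6.32
tcp_pos: [516.1, -148.5, 49.0]
tcp_rot: [-97.8, 90.0, 172.3]
ft_force: [-0.7, 0.4, -0.2]
opening: 0.3
```

```bash
python3 f.py 3
```

```text
6.47 first [ 516.13 -148.55   49.11] last [ 516.17 -148.57   49.15] Fmean [ 0.07  0.03 -0.61] Fz [-1.3  -0.26 -0.29] eff [-50.65 -59.35]
```

>>> servo_tool([
  {"slide": [0.006, 0, 0], "dr": [0, 0, 0], "jaw": -1},
  {"slide": [0.006, 0, 0], "dr": [0, 0, 0], "jaw": -1},
])

```text
t: 6.63
tcp_pos: [516.1, -148.5, 48.1]
tcp_rot: [-96.2, 90.0, 173.8]
ft_force: [-0.7, -1.0, 0.8]
opening: -0.1
```

```bash
python3 f.py 4
```

```text
6.83 first [ 516.12 -148.53   48.14] last [ 516.16 -148.57   48.25] Fmean [ 0.07  0.07 -0.09] Fz [-0.26  0.46 -0.91  0.35] eff [-50.68 -59.31]
```

>>> servo_tool([
  {"slide": [0.006, 0, 0], "dr": [0, 0, 0], "jaw": -1},
  {"slide": [0.006, 0, 0], "dr": [0, 0, 0], "jaw": -1},
])

```text
t: 7.0
tcp_pos: [516.1, -148.6, 47.2]
tcp_rot: [-101.7, 90.0, 168.3]
ft_force: [0.1, -0.1, -0.5]
opening: -0.4
```

```bash
python3 f.py 4
```

```text
7.2 first [ 516.14 -148.54   47.26] last [ 516.16 -148.56   47.35] Fmean [-0.43 -0.2   0.24] Fz [ 0.24 -0.15 -0.01  0.86] eff [-50.71 -59.27]
```

>>> servo_tool([
  {"slide": [0.008, 0, 0], "dr": [0, 0, 0], "jaw": -1},
  {"slide": [0.008, 0, 0], "dr": [0, 0, 0], "jaw": -1},
])

```text
t: 7.37
tcp_pos: [516.1, -148.5, 46.0]
tcp_rot: [-116.3, 90.0, 153.8]
ft_force: [-0.0, 0.4, -0.1]
opening: -0.1
```

```bash
python3 f.py 6; python3 - <<'E'
from h import *
r=arm.read_camera("wrist");cv2.imwrite("pics/w2.png",r["frame"][:,:,::-1])
r=arm.read_camera("scene");cv2.imwrite("pics/s2.png",cv2.resize(r["frame"][130:280,80:280,::-1],None,fx=4,fy=4))
E
```

```text
7.67 first [ 516.1  -148.55   46.01] last [ 516.19 -148.58   46.18] Fmean [-0.37 -0.34  0.02] Fz [ 0.4   0.72  0.09 -0.66 -0.6   0.16] eff [-50.76 -59.25]
```

View pics/w2.png

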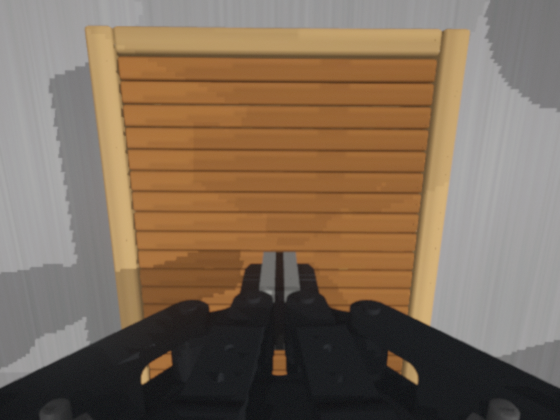

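View pics/s2.png

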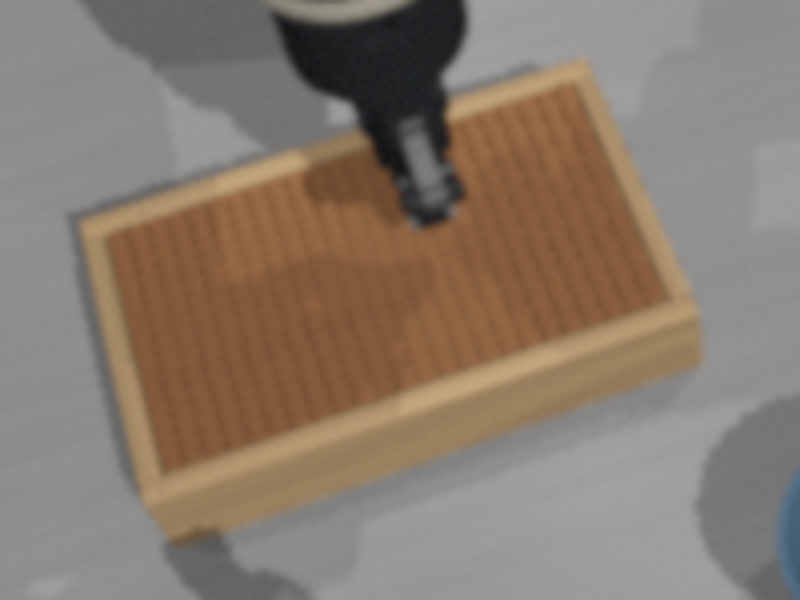

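>>> servo_tool([
  {"slide": [0.008, 0, 0], "dr": [0, 0, 0], "jaw": -1},
  {"slide": [0.008, 0, 0], "dr": [0, 0, 0], "jaw": -1},
])

```text
t: 7.93
tcp_pos: [516.1, -148.5, 44.7]
tcp_rot: [-97.5, 90.0, 172.6]
ft_force: [0.5, -0.5, 0.5]
opening: -0.1
```

```bash
python3 f.py 5
```

```text
8.18 first [ 516.1  -148.53   44.79] last [ 516.17 -148.53   44.93] Fmean [-0.22  0.17 -0.06] Fz [ 0.14  0.28  0.18 -0.37 -0.54] eff [-50.79 -59.18]
```

>>> servo_tool([
  {"slide": [0.008, 0, 0], "dr": [0, 0, 0], "jaw": -1},
  {"slide": [0.008, 0, 0], "dr": [0, 0, 0], "jaw": -1},
])

```text
t: 8.35
tcp_pos: [516.1, -148.5, 43.6]
tcp_rot: [-108.3, 90.0, 161.8]
ft_force: [0.2, 0.5, -0.7]
opening: -0.1
```

```bash
python3 f.py 5; python3 - <<'E'
from h import *
r=arm.read_camera("wrist");cv2.imwrite("pics/w3.png",cv2.resize(r["frame"][180:330,180:380,::-1],None,fx=4,fy=4))
s=arm.read_state(); print(proj(r,[s["tcp_pos"],s["tcp_pos"]+[0,0,3],s["tcp_pos"]+[0,-11,0],[515.5,-60,50],[515.5,-300,50],[515.5,-180,50]]))
E
```

```text
8.6 first [ 516.09 -148.55   43.61] last [ 516.18 -148.55   43.76] Fmean [ 0.12  0.43 -0.2 ] Fz [-0.03 -0.49 -0.52  0.3  -0.25] eff [-50.84 -59.13]
[[278.30644881 246.12639984]
 [278.29228578 248.26389803]
 [278.28787322 265.98293189]
 [276.83914011  58.24964803]
 [276.90063326 487.10701492]
 [276.88740307 307.46537462]]
```

View pics/w3.png

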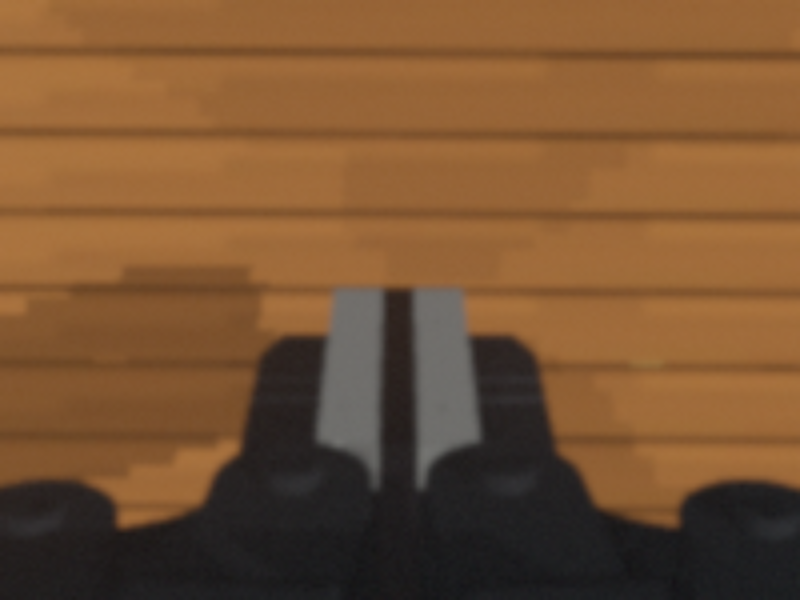

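```bash
python3 - <<'E'
from h import *
np.set_printoptions(precision=1,suppress=True)
r=arm.read_camera("scene");cv2.imwrite("pics/s3.png",cv2.resize(r["frame"][150:210,150:230,::-1],None,fx=9,fy=9,interpolation=cv2.INTER_CUBIC))
s=arm.read_state(); T=s["tcp_pos"]; print(T,s["tcp_rot"],s["joint_pos"])
print((proj(r,[T,T+[0,0,10],T+[0,11,0],T+[0,-11,0],T+[10,0,0]])-[150,150])*9)
r=arm.read_camera("top");cv2.imwrite("pics/t3.png",cv2.resize(r["frame"][205:315,270:430,::-1],None,fx=5,fy=5))
print((proj(r,[T,T+[0,0,10],T+[0,11,0],T+[0,-11,0],T+[10,0,0]])-[270,205])*5)
E
```

```text
[ 516.2 -148.6   43.8] [ 72.5  90.  -17.5] [-18.8  -5.6 109.8   0.   75.7 -18.8]
[[373.6 381.8]
 [365.8 355.7]
 [422.8 365. ]
 [324.2 398.7]
 [387.2 418.4]]
[[323.8 280.6]
 [327.  280.9]
 [296.1 280.1]
 [351.5 281.1]
 [324.  255.3]]
```

View pics/s3.png

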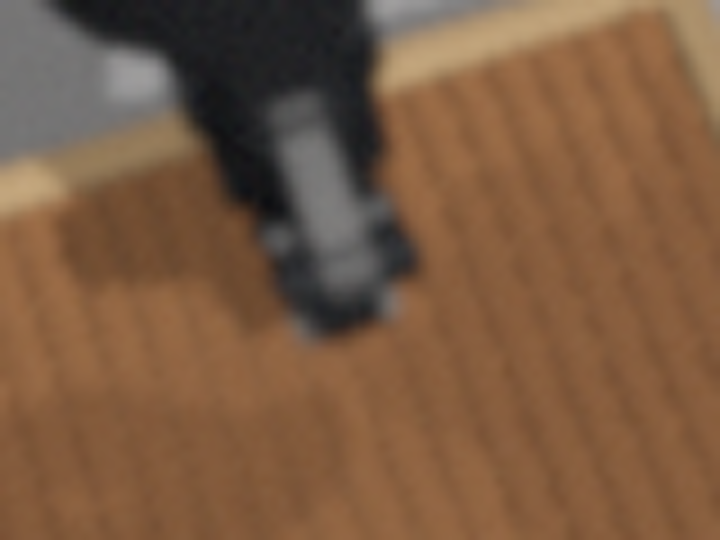

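View pics/t3.png

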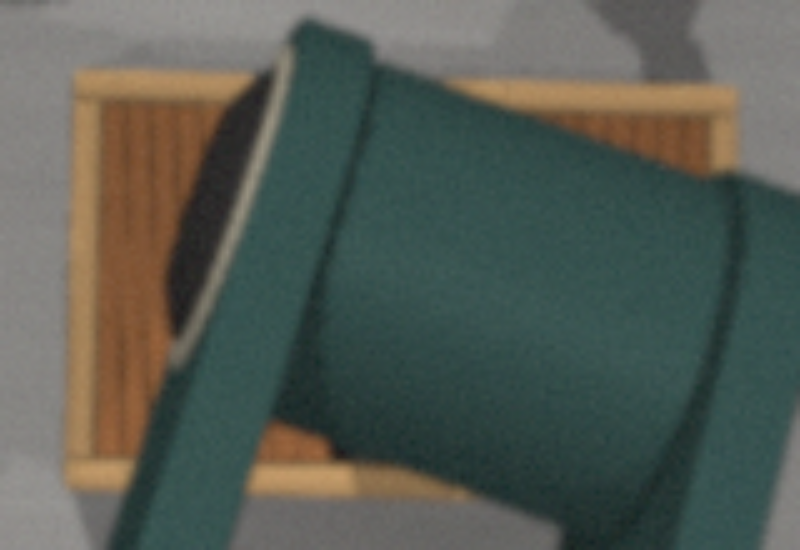

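```bash
python3 - <<'E'
from h import *
np.set_printoptions(precision=1,suppress=True)
def ray(r,p):
    a=back(r,[p],100)[0];b=back(r,[p],0)[0];return a,b-a
w=arm.read_camera("wrist");s=arm.read_camera("scene")
for pw,ps in [((297,252),(392/9+150,308/9+150)),((297,252),(392/9+150,316/9+150)),((313,265),(392/9+150,308/9+150))]:
    a,u=ray(w,pw);b,v=ray(s,ps)
    A=np.c_[u,-v];t=np.linalg.lstsq(A,b-a,rcond=None)[0];p=a+u*t[0];q=b+v*t[1];print((p+q)/2-arm.read_state()["tcp_pos"],p-q)
E
```

```text
[ 7.3  8.6 32.1] [ 1.2  2.  -0.8]
[ 7.6  7.9 30. ] [ 1.   1.7 -0.6]
[13.6  7.5 41.5] [ 0.5  0.8 -0.3]
```

>>> servo_tool([
  {"slide": [0.03, 0, 0], "dr": [0, 0, 0], "jaw": -1},
  {"slide": [0.05, 0, 0], "dr": [0, 0, 0], "jaw": -1},
  {"slide": [0.05, 0, 0], "dr": [0, 0, 0], "jaw": -1},
])

```text
t: 9.1
tcp_pos: [515.7, -148.4, 35.3]
tcp_rot: [-109.4, 89.9, 160.6]
ft_force: [-0.4, 0.2, 0.8]
opening: -0.2
```

```bash
python3 f.py 5; python3 - <<'E'
from h import *
r=arm.read_camera("scene");cv2.imwrite("pics/s4.png",cv2.resize(r["frame"][150:210,150:230,::-1],None,fx=9,fy=9,interpolation=cv2.INTER_CUBIC))
E
```

```text
9.35 first [ 515.85 -148.46   35.63] last [ 516.25 -148.58   36.36] Fmean [ 0.06  0.13 -0.19] Fz [-0.03 -0.13 -0.41 -0.03 -0.35] eff [-50.96 -58.69]
```

View pics/s4.png

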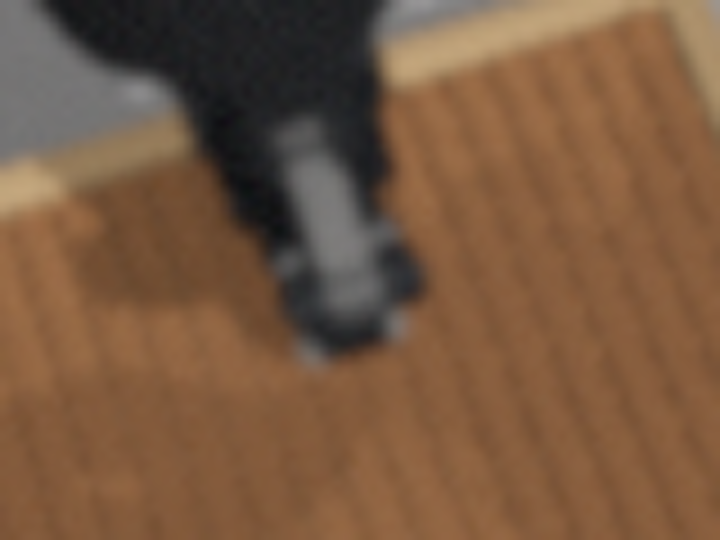

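>>> servo_tool([
  {"slide": [0.02, 0, 0], "dr": [0, 0, 0], "jaw": -1},
  {"slide": [0.04, 0, 0], "dr": [0, 0, 0], "jaw": -1},
  {"slide": [0.05, 0, 0], "dr": [0, 0, 0], "jaw": -1},
])

```text
t: 9.65
tcp_pos: [516.0, -148.5, 28.2]
tcp_rot: [-107.3, 90.0, 162.8]
ft_force: [-0.2, -0.9, 0.0]
opening: -0.2
```

```bash
python3 f.py 5; python3 - <<'E'
from h import *
r=arm.read_camera("scene");cv2.imwrite("pics/s5.png",cv2.resize(r["frame"][150:210,150:230,::-1],None,fx=9,fy=9,interpolation=cv2.INTER_CUBIC))
E
```

```text
9.9 first [ 515.88 -148.47   27.97] last [ 516.19 -148.57   28.79] Fmean [0.13 0.18 0.13] Fz [-0.74  1.3  -0.05  0.03  0.11] eff [-51.18 -58.28]
```

View pics/s5.png

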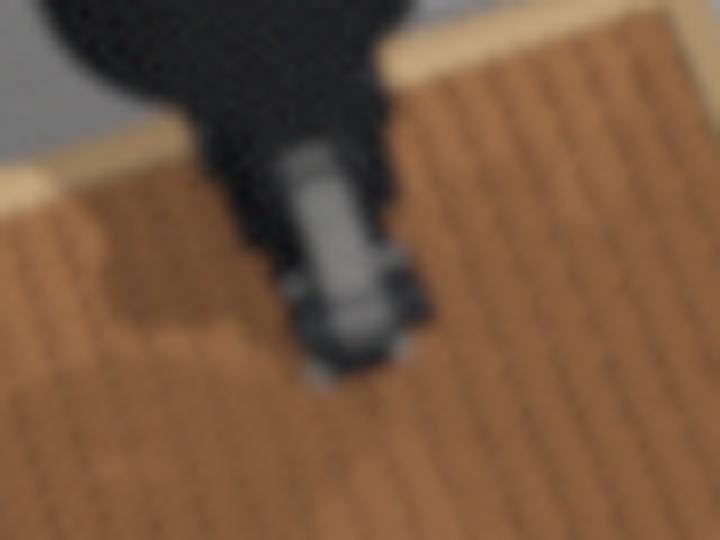

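```bash
cat > g.py <<'E'
from h import *
np.set_printoptions(precision=2,suppress=True)
s=arm.read_state(); print(round(s["t"],2),s["tcp_pos"],s["ft_force"],s["joint_efforts"][[1,2,4]])
E
echo
```

>>> servo_tool([
  {"slide": [0.01, 0, 0], "dr": [0, 0, 0], "jaw": -1},
  {"slide": [0.01, 0, 0], "dr": [0, 0, 0], "jaw": -1},
  {"slide": [0.01, 0, 0], "dr": [0, 0, 0], "jaw": -1},
])

```text
t: 10.2
tcp_pos: [516.1, -148.5, 27.2]
tcp_rot: [-109.3, 90.0, 160.8]
ft_force: [0.1, 0.6, 0.4]
opening: 0.1
```

```bash
python3 g.py
```

```text
10.2 [ 516.13 -148.52   27.17] [0.09 0.65 0.45] [-51.4  -58.36  -0.02]
```

>>> servo_tool([
  {"slide": [0.006, 0, 0], "dr": [0, 0, 0], "jaw": -1},
  {"slide": [0.006, 0, 0], "dr": [0, 0, 0], "jaw": -1},
  {"slide": [0.006, 0, 0], "dr": [0, 0, 0], "jaw": -1},
])

```text
t: 10.45
tcp_pos: [516.1, -148.5, 26.3]
tcp_rot: [-109.3, 90.0, 160.7]
ft_force: [-0.2, -0.1, 0.6]
opening: 0.1
```

```bash
python3 g.py
```

```text
10.45 [ 516.15 -148.55   26.3 ] [-0.21 -0.14  0.62] [-51.45 -58.33  -0.01]
```

>>> servo_tool([
  {"slide": [0.006, 0, 0], "dr": [0, 0, 0], "jaw": -1},
  {"slide": [0.006, 0, 0], "dr": [0, 0, 0], "jaw": -1},
  {"slide": [0.006, 0, 0], "dr": [0, 0, 0], "jaw": -1},
])

```text
t: 10.7
tcp_pos: [516.1, -148.5, 25.4]
tcp_rot: [-106.4, 90.0, 163.6]
ft_force: [-0.7, -0.1, 0.1]
opening: -0.2
```

```bash
python3 g.py
```

```text
10.7 [ 516.14 -148.55   25.4 ] [-0.75 -0.11  0.12] [-51.49 -58.29  -0.01]
```

>>> servo_tool([
  {"slide": [0.006, 0, 0], "dr": [0, 0, 0], "jaw": -1},
  {"slide": [0.006, 0, 0], "dr": [0, 0, 0], "jaw": -1},
  {"slide": [0.006, 0, 0], "dr": [0, 0, 0], "jaw": -1},
])

```text
t: 10.95
tcp_pos: [516.1, -148.5, 24.5]
tcp_rot: [-134.3, 90.0, 135.8]
ft_force: [0.8, 0.6, 0.1]
opening: -0.0
```

```bash
python3 g.py
```

```text
10.95 [ 516.13 -148.51   24.51] [0.83 0.59 0.06] [-51.52 -58.25  -0.01]
```

>>> servo_tool([
  {"slide": [0.006, 0, 0], "dr": [0, 0, 0], "jaw": -1},
  {"slide": [0.006, 0, 0], "dr": [0, 0, 0], "jaw": -1},
  {"slide": [0.006, 0, 0], "dr": [0, 0, 0], "jaw": -1},
])

```text
t: 11.2
tcp_pos: [516.1, -148.5, 23.6]
tcp_rot: [-122.0, 90.0, 148.1]
ft_force: [-0.3, -0.6, 0.1]
opening: -0.1
```

```bash
python3 g.py
```

```text
11.2 [ 516.14 -148.55   23.6 ] [-0.29 -0.58  0.09] [-51.55 -58.21  -0.01]
```

>>> servo_tool([
  {"slide": [0.006, 0, 0], "dr": [0, 0, 0], "jaw": -1},
  {"slide": [0.006, 0, 0], "dr": [0, 0, 0], "jaw": -1},
  {"slide": [0.006, 0, 0], "dr": [0, 0, 0], "jaw": -1},
])

```text
t: 11.45
tcp_pos: [516.1, -148.6, 22.7]
tcp_rot: [-114.3, 90.0, 155.7]
ft_force: [-0.5, 0.4, -0.1]
opening: -0.2
```

```bash
python3 g.py
```

```text
11.45 [ 516.13 -148.56   22.72] [-0.5   0.43 -0.13] [-51.59 -58.17  -0.01]
```

>>> servo_tool([
  {"slide": [0.006, 0, 0], "dr": [0, 0, 0], "jaw": -1},
  {"slide": [0.006, 0, 0], "dr": [0, 0, 0], "jaw": -1},
  {"slide": [0.006, 0, 0], "dr": [0, 0, 0], "jaw": -1},
])

```text
t: 11.7
tcp_pos: [516.1, -148.5, 21.8]
tcp_rot: [-109.8, 90.0, 160.3]
ft_force: [-0.9, 0.7, 0.8]
opening: -0.1
```

```bash
python3 g.py; python3 - <<'E'
from h import *
r=arm.read_camera("scene");a=cv2.resize(r["frame"][150:210,150:230,::-1],None,fx=5,fy=5,interpolation=cv2.INTER_CUBIC)
r=arm.read_camera("wrist");b=cv2.resize(r["frame"][220:295,230:330,::-1],None,fx=4,fy=4,interpolation=cv2.INTER_CUBIC)
cv2.imwrite("pics/s6.png",np.hstack([a,b]))
E
```

```text
11.7 [ 516.13 -148.54   21.79] [-0.87  0.74  0.78] [-51.62 -58.12  -0.01]
```

View pics/s6.png

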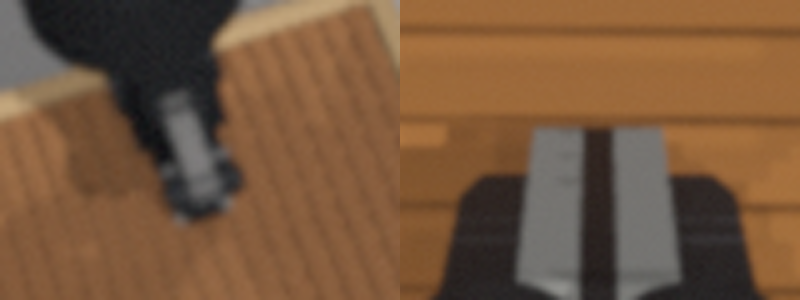

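>>> servo_tool([
  {"slide": [0.004, 0, 0], "dr": [0, 0, 0], "jaw": -1},
  {"slide": [0.004, 0, 0], "dr": [0, 0, 0], "jaw": -1},
  {"slide": [0.004, 0, 0], "dr": [0, 0, 0], "jaw": -1},
])

```text
t: 12.05
tcp_pos: [516.1, -148.6, 21.2]
tcp_rot: [-86.1, 90.0, -176.0]
ft_force: [-1.2, -0.1, 0.6]
opening: 0.0
```

```bash
python3 g.py
```

```text
12.05 [ 516.15 -148.57   21.22] [-1.25 -0.11  0.6 ] [-51.67 -58.12  -0.01]
```

>>> servo_tool([
  {"slide": [0.004, 0, 0], "dr": [0, 0, 0], "jaw": -1},
  {"slide": [0.004, 0, 0], "dr": [0, 0, 0], "jaw": -1},
  {"slide": [0.004, 0, 0], "dr": [0, 0, 0], "jaw": -1},
])

```text
t: 12.3
tcp_pos: [516.1, -148.6, 20.6]
tcp_rot: [-96.0, 90.0, 174.1]
ft_force: [0.2, -0.1, 1.1]
opening: -0.2
```

```bash
python3 g.py
```

```text
12.3 [ 516.15 -148.56   20.62] [ 0.17 -0.12  1.11] [-51.69 -58.09  -0.01]
```

>>> servo_tool([
  {"slide": [0.004, 0, 0], "dr": [0, 0, 0], "jaw": -1},
  {"slide": [0.004, 0, 0], "dr": [0, 0, 0], "jaw": -1},
  {"slide": [0.004, 0, 0], "dr": [0, 0, 0], "jaw": -1},
])

```text
t: 12.55
tcp_pos: [516.2, -148.6, 20.0]
tcp_rot: [-73.0, 90.0, -162.9]
ft_force: [-0.2, 0.3, 0.3]
opening: 0.3
```

```bash
python3 g.py
```

```text
12.55 [ 516.16 -148.58   20.04] [-0.16  0.31  0.31] [-51.66 -58.04  -0.03]
```

>>> servo_tool([
  {"slide": [0.004, 0, 0], "dr": [0, 0, 0], "jaw": -1},
  {"slide": [0.004, 0, 0], "dr": [0, 0, 0], "jaw": -1},
  {"slide": [0.004, 0, 0], "dr": [0, 0, 0], "jaw": -1},
])

```text
t: 12.8
tcp_pos: [516.2, -148.5, 19.4]
tcp_rot: [-44.7, 90.0, -134.7]
ft_force: [-0.4, 0.1, 1.2]
opening: -0.1
```

```bash
python3 g.py
```

```text
12.8 [ 516.17 -148.55   19.44] [-0.37  0.11  1.17] [-51.6  -57.93  -0.04]
```

>>> servo_tool([
  {"slide": [0.004, 0, 0], "dr": [0, 0, 0], "jaw": -1},
  {"slide": [0.004, 0, 0], "dr": [0, 0, 0], "jaw": -1},
  {"slide": [0.004, 0, 0], "dr": [0, 0, 0], "jaw": -1},
])

```text
t: 13.05
tcp_pos: [516.2, -148.6, 18.9]
tcp_rot: [90.8, 90.0, 0.9]
ft_force: [0.1, -0.3, 0.6]
opening: 0.1
```

```bash
python3 g.py
```

```text
13.05 [ 516.19 -148.56   18.85] [ 0.14 -0.28  0.55] [-51.52 -57.75  -0.01]
```

>>> servo_tool([
  {"slide": [-0.03, 0, 0], "dr": [0, 0, 0], "jaw": -1},
  {"slide": [-0.03, 0, 0.1], "dr": [0, 0, 0], "jaw": -1},
  {"slide": [-0.03, 0, 0.2], "dr": [0, 0, 0], "jaw": -1},
  {"slide": [-0.025, 0, 0.2], "dr": [0, 0, 0], "jaw": -1},
  {"slide": [-0.02, 0, 0.2], "dr": [0, 0, 0], "jaw": -1},
  {"slide": [-0.015, 0, 0.2], "dr": [0, 0, 0], "jaw": -1},
  {"slide": [-0.01, 0, 0.2], "dr": [0, 0, 0], "jaw": -1},
  {"slide": [-0.01, 0, 0.2], "dr": [0, 0, 0], "jaw": -1},
])

```text
t: 13.72
tcp_pos: [516.1, -178.0, 20.2]
tcp_rot: [-123.0, 90.0, 147.1]
ft_force: [-0.5, 0.3, -0.2]
opening: -0.1
```

```bash
python3 g.py
```

```text
13.72 [ 516.12 -178.04   20.19] [-0.5   0.34 -0.15] [-53.48 -58.24  -0.04]
```

>>> servo_tool([
  {"slide": [0.003, 0, 0], "dr": [0, 0, 0], "jaw": -1},
  {"slide": [0.003, 0, 0], "dr": [0, 0, 0], "jaw": -1},
  {"slide": [0.003, 0, 0], "dr": [0, 0, 0], "jaw": -1},
])

```text
t: 13.97
tcp_pos: [516.2, -178.4, 19.9]
tcp_rot: [-110.7, 90.0, 159.4]
ft_force: [-0.1, -0.4, 0.1]
opening: -0.0
```

```bash
python3 g.py
```

```text
13.97 [ 516.21 -178.39   19.92] [-0.11 -0.44  0.13] [-53.37 -57.95  -0.02]
```

>>> servo_tool([
  {"slide": [0.003, 0, 0], "dr": [0, 0, 0], "jaw": -1},
  {"slide": [0.003, 0, 0], "dr": [0, 0, 0], "jaw": -1},
  {"slide": [0.003, 0, 0], "dr": [0, 0, 0], "jaw": -1},
])

```text
t: 14.22
tcp_pos: [516.2, -178.6, 19.4]
tcp_rot: [-77.3, 90.0, -167.3]
ft_force: [-0.1, 0.5, -0.2]
opening: 0.0
```

```bash
python3 g.py
```

```text
14.22 [ 516.19 -178.56   19.45] [-0.12  0.45 -0.22] [-53.35 -57.9   -0.02]
```

>>> servo_tool([
  {"slide": [0.003, 0, 0], "dr": [0, 0, 0], "jaw": -1},
  {"slide": [0.003, 0, 0], "dr": [0, 0, 0], "jaw": -1},
  {"slide": [0.003, 0, 0], "dr": [0, 0, 0], "jaw": -1},
])

```text
t: 14.47
tcp_pos: [516.2, -178.6, 19.0]
tcp_rot: [-88.6, 90.0, -178.5]
ft_force: [-0.1, 0.4, 0.3]
opening: 0.0
```

```bash
python3 g.py
```

```text
14.47 [ 516.19 -178.58   18.98] [-0.14  0.36  0.31] [-53.28 -57.78  -0.  ]
```

>>> servo_tool([
  {"slide": [-0.03, 0, 0], "dr": [0, 0, 0], "jaw": -1},
  {"slide": [-0.03, 0, 0.1], "dr": [0, 0, 0], "jaw": -1},
  {"slide": [-0.03, 0, 0.2], "dr": [0, 0, 0], "jaw": -1},
  {"slide": [-0.025, 0, 0.2], "dr": [0, 0, 0], "jaw": -1},
  {"slide": [-0.02, 0, 0.2], "dr": [0, 0, 0], "jaw": -1},
  {"slide": [-0.015, 0, 0.2], "dr": [0, 0, 0], "jaw": -1},
  {"slide": [-0.01, 0, 0.2], "dr": [0, 0, 0], "jaw": -1},
  {"slide": [-0.01, 0, 0.2], "dr": [0, 0, 0], "jaw": -1},
])

```text
t: 15.13
tcp_pos: [516.1, -208.2, 20.3]
tcp_rot: [-121.7, 90.0, 148.3]
ft_force: [-1.1, -0.3, -0.2]
opening: 0.3
```

```bash
python3 g.py
```

```text
15.13 [ 516.12 -208.23   20.26] [-1.11 -0.26 -0.21] [-55.43 -58.25  -0.04]
```

>>> servo_tool([
  {"slide": [0.003, 0, 0], "dr": [0, 0, 0], "jaw": -1},
  {"slide": [0.003, 0, 0], "dr": [0, 0, 0], "jaw": -1},
  {"slide": [0.003, 0, 0], "dr": [0, 0, 0], "jaw": -1},
])

```text
t: 15.38
tcp_pos: [516.2, -208.4, 20.1]
tcp_rot: [40.7, 90.0, -49.3]
ft_force: [-0.3, -0.3, -0.6]
opening: -0.0
```

```bash
python3 g.py
```

```text
15.38 [ 516.24 -208.41   20.08] [-0.34 -0.29 -0.59] [-55.34 -57.95  -0.01]
```

>>> servo_tool([
  {"slide": [0.003, 0, 0], "dr": [0, 0, 0], "jaw": -1},
  {"slide": [0.003, 0, 0], "dr": [0, 0, 0], "jaw": -1},
  {"slide": [0.003, 0, 0], "dr": [0, 0, 0], "jaw": -1},
])

```text
t: 15.63
tcp_pos: [516.2, -208.5, 19.6]
tcp_rot: [-125.6, 90.0, 144.5]
ft_force: [-0.0, 0.6, 0.7]
opening: -0.2
```

```bash
python3 g.py
```

```text
15.63 [ 516.21 -208.53   19.59] [-0.    0.58  0.68] [-55.34 -57.91  -0.02]
```

>>> servo_tool([
  {"slide": [0.003, 0, 0], "dr": [0, 0, 0], "jaw": -1},
  {"slide": [0.003, 0, 0], "dr": [0, 0, 0], "jaw": -1},
  {"slide": [0.003, 0, 0], "dr": [0, 0, 0], "jaw": -1},
])

```text
t: 15.88
tcp_pos: [516.2, -208.6, 19.1]
tcp_rot: [-124.7, 90.0, 145.4]
ft_force: [0.7, -0.1, 0.4]
opening: 0.1
```

```bash
python3 g.py
```

```text
15.88 [ 516.24 -208.55   19.14] [ 0.75 -0.14  0.37] [-55.28 -57.79  -0.01]
```

>>> servo_tool([
  {"slide": [-0.03, 0, 0], "dr": [0, 0, 0], "jaw": -1},
  {"slide": [-0.03, 0, 0.1], "dr": [0, 0, 0], "jaw": -1},
  {"slide": [-0.03, 0, 0.2], "dr": [0, 0, 0], "jaw": -1},
  {"slide": [-0.025, 0, 0.2], "dr": [0, 0, 0], "jaw": -1},
  {"slide": [-0.02, 0, 0.2], "dr": [0, 0, 0], "jaw": -1},
  {"slide": [-0.015, 0, 0.2], "dr": [0, 0, 0], "jaw": -1},
  {"slide": [-0.01, 0, 0.2], "dr": [0, 0, 0], "jaw": -1},
  {"slide": [-0.01, 0, 0.2], "dr": [0, 0, 0], "jaw": -1},
])

```text
t: 16.55
tcp_pos: [516.1, -238.4, 20.4]
tcp_rot: [-123.7, 90.0, 146.3]
ft_force: [0.0, -0.6, -0.0]
opening: -0.2
```

```bash
python3 g.py
```

```text
16.55 [ 516.14 -238.35   20.38] [ 0.05 -0.59 -0.03] [-57.61 -58.27  -0.04]
```

>>> servo_tool([
  {"slide": [0.003, 0, 0], "dr": [0, 0, 0], "jaw": -1},
  {"slide": [0.003, 0, 0], "dr": [0, 0, 0], "jaw": -1},
  {"slide": [0.003, 0, 0], "dr": [0, 0, 0], "jaw": -1},
])

```text
t: 16.8
tcp_pos: [516.3, -238.4, 20.2]
tcp_rot: [77.7, 90.0, -12.2]
ft_force: [-0.5, -0.5, -0.3]
opening: -0.1
```

```bash
python3 g.py
```

```text
16.8 [ 516.3  -238.41   20.24] [-0.54 -0.5  -0.26] [-57.58 -57.97  -0.01]
```

>>> servo_tool([
  {"slide": [0.003, 0, 0], "dr": [0, 0, 0], "jaw": -1},
  {"slide": [0.003, 0, 0], "dr": [0, 0, 0], "jaw": -1},
  {"slide": [0.003, 0, 0], "dr": [0, 0, 0], "jaw": -1},
])

```text
t: 17.05
tcp_pos: [516.3, -238.5, 19.8]
tcp_rot: [55.9, 90.0, -34.1]
ft_force: [0.9, 0.2, 0.4]
opening: -0.1
```

```bash
python3 g.py
```

```text
17.05 [ 516.26 -238.55   19.79] [0.91 0.18 0.44] [-57.59 -57.93  -0.02]
```

>>> servo_tool([
  {"slide": [0.003, 0, 0], "dr": [0, 0, 0], "jaw": -1},
  {"slide": [0.003, 0, 0], "dr": [0, 0, 0], "jaw": -1},
  {"slide": [0.003, 0, 0], "dr": [0, 0, 0], "jaw": -1},
])

```text
t: 17.3
tcp_pos: [516.2, -238.6, 19.3]
tcp_rot: [-133.0, 90.0, 137.1]
ft_force: [0.0, 0.1, -0.4]
opening: 0.0
```

```bash
python3 g.py
```

```text
17.3 [ 516.25 -238.56   19.27] [ 0.04  0.12 -0.41] [-57.53 -57.82  -0.01]
```

>>> servo_tool([
  {"slide": [0.003, 0, 0], "dr": [0, 0, 0], "jaw": -1},
  {"slide": [0.003, 0, 0], "dr": [0, 0, 0], "jaw": -1},
  {"slide": [0.003, 0, 0], "dr": [0, 0, 0], "jaw": -1},
])

```text
t: 17.55
tcp_pos: [516.3, -238.6, 18.9]
tcp_rot: [9.4, 90.0, -80.6]
ft_force: [1.2, 0.4, -0.4]
opening: 0.2
```

```bash
python3 g.py
```

```text
17.55 [ 516.26 -238.59   18.87] [ 1.19  0.4  -0.44] [-57.45 -57.69  -0.  ]
```

>>> servo_tool([
  {"slide": [-0.05, 0, 0], "dr": [0, 0, 0], "jaw": -1},
  {"slide": [-0.05, 0, -0.25], "dr": [0, 0, 0], "jaw": -1},
  {"slide": [-0.05, 0, -0.5], "dr": [0, 0, 0], "jaw": -1},
  {"slide": [-0.05, 0, -0.7], "dr": [0, 0, 0], "jaw": -1},
  {"slide": [-0.04, 0, -0.8], "dr": [0, 0, 0], "jaw": -1},
  {"slide": [-0.03, 0, -0.8], "dr": [0, 0, 0], "jaw": -1},
  {"slide": [-0.02, 0, -0.8], "dr": [0, 0, 0], "jaw": -1},
  {"slide": [-0.014, 0, -0.8], "dr": [0, 0, 0], "jaw": -1},
])

```text
t: 18.22
tcp_pos: [516.3, -119.1, 21.2]
tcp_rot: [34.3, 90.0, -55.6]
ft_force: [0.7, -0.0, 0.9]
opening: 0.2
```

```bash
python3 g.py
```

```text
18.22 [ 516.25 -119.06   21.15] [ 0.69 -0.03  0.86] [-51.14 -58.15   0.05]
```

>>> servo_tool([
  {"slide": [0.003, 0, 0], "dr": [0, 0, 0], "jaw": -1},
  {"slide": [0.003, 0, 0], "dr": [0, 0, 0], "jaw": -1},
  {"slide": [0.003, 0, 0], "dr": [0, 0, 0], "jaw": -1},
])

```text
t: 18.47
tcp_pos: [516.1, -119.2, 20.5]
tcp_rot: [-91.5, 90.0, 178.5]
ft_force: [0.2, -0.1, -0.2]
opening: -0.0
```

```bash
python3 g.py
```

```text
18.47 [ 516.09 -119.22   20.46] [ 0.23 -0.07 -0.21] [-50.29 -58.09  -0.  ]
```

>>> servo_tool([
  {"slide": [0.003, 0, 0], "dr": [0, 0, 0], "jaw": -1},
  {"slide": [0.003, 0, 0], "dr": [0, 0, 0], "jaw": -1},
  {"slide": [0.003, 0, 0], "dr": [0, 0, 0], "jaw": -1},
])

```text
t: 18.72
tcp_pos: [516.1, -118.7, 20.0]
tcp_rot: [-102.1, 90.0, 167.9]
ft_force: [0.5, 0.6, -0.1]
opening: 0.3
```

```bash
python3 g.py
```

```text
18.72 [ 516.11 -118.73   20.03] [ 0.45  0.6  -0.13] [-50.21 -58.07  -0.  ]
```

>>> servo_tool([
  {"slide": [0.003, 0, 0], "dr": [0, 0, 0], "jaw": -1},
  {"slide": [0.003, 0, 0], "dr": [0, 0, 0], "jaw": -1},
  {"slide": [0.003, 0, 0], "dr": [0, 0, 0], "jaw": -1},
])

```text
t: 18.97
tcp_pos: [516.2, -118.7, 19.7]
tcp_rot: [27.9, 90.0, -62.0]
ft_force: [-0.5, -1.4, 1.2]
opening: -0.0
```

```bash
python3 g.py
```

```text
18.97 [ 516.18 -118.66   19.72] [-0.48 -1.39  1.19] [-49.55 -57.35  -0.04]
```

>>> servo_tool([
  {"slide": [0.003, 0, 0], "dr": [0, 0, 0], "jaw": -1},
  {"slide": [0.003, 0, 0], "dr": [0, 0, 0], "jaw": -1},
  {"slide": [0.003, 0, 0], "dr": [0, 0, 0], "jaw": -1},
])

```text
t: 19.22
tcp_pos: [516.2, -118.7, 19.4]
tcp_rot: [44.1, 90.0, -45.8]
ft_force: [-1.6, -1.5, 3.7]
opening: 0.2
```

```bash
python3 g.py
```

```text
19.22 [ 516.22 -118.65   19.37] [-1.55 -1.55  3.68] [-48.25 -56.3   -0.29]
```

>>> servo_tool([
  {"slide": [-0.02, 0, 0], "dr": [0, 0, 0], "jaw": -1},
  {"slide": [-0.02, 0, 0.05], "dr": [0, 0, 0], "jaw": -1},
  {"slide": [-0.02, 0, 0.1], "dr": [0, 0, 0], "jaw": -1},
  {"slide": [-0.015, 0, 0.1], "dr": [0, 0, 0], "jaw": -1},
  {"slide": [-0.01, 0, 0.1], "dr": [0, 0, 0], "jaw": -1},
  {"slide": [-0.006, 0, 0.1], "dr": [0, 0, 0], "jaw": -1},
  {"slide": [-0.003, 0, 0.1], "dr": [0, 0, 0], "jaw": -1},
  {"slide": [-0.003, 0, 0.1], "dr": [0, 0, 0], "jaw": -1},
])

```text
t: 19.88
tcp_pos: [516.1, -133.6, 19.6]
tcp_rot: [-45.3, 90.0, -135.2]
ft_force: [-1.4, -1.0, 1.7]
opening: -0.1
```

```bash
python3 g.py
```

```text
19.88 [ 516.08 -133.6    19.6 ] [-1.38 -0.98  1.71] [-49.51 -56.98  -0.29]
```

>>> servo_tool([
  {"slide": [0.003, 0, 0], "dr": [0, 0, 0], "jaw": -1},
  {"slide": [0.003, 0, 0], "dr": [0, 0, 0], "jaw": -1},
  {"slide": [0.003, 0, 0], "dr": [0, 0, 0], "jaw": -1},
])

```text
t: 20.13
tcp_pos: [516.2, -133.6, 19.3]
tcp_rot: [31.5, 90.0, -58.4]
ft_force: [-3.2, -2.2, 4.2]
opening: -0.3
```

```bash
python3 g.py
```

```text
20.13 [ 516.19 -133.55   19.35] [-3.23 -2.25  4.19] [-48.74 -56.6   -0.61]
```

>>> servo_tool([
  {"slide": [-0.02, 0, 0], "dr": [0, 0, 0], "jaw": -1},
  {"slide": [-0.02, 0, 0.03], "dr": [0, 0, 0], "jaw": -1},
  {"slide": [-0.02, 0, 0.05], "dr": [0, 0, 0], "jaw": -1},
  {"slide": [-0.015, 0, 0.05], "dr": [0, 0, 0], "jaw": -1},
  {"slide": [-0.01, 0, 0.05], "dr": [0, 0, 0], "jaw": -1},
  {"slide": [-0.006, 0, 0.05], "dr": [0, 0, 0], "jaw": -1},
  {"slide": [-0.003, 0, 0.05], "dr": [0, 0, 0], "jaw": -1},
  {"slide": [-0.003, 0, 0.05], "dr": [0, 0, 0], "jaw": -1},
])

```text
t: 20.8
tcp_pos: [516.1, -141.1, 19.6]
tcp_rot: [-53.3, 90.0, -143.3]
ft_force: [-1.4, -1.3, 2.4]
opening: 0.1
```

```bash
python3 g.py
```

```text
20.8 [ 516.1  -141.09   19.58] [-1.42 -1.31  2.41] [-49.95 -57.22  -0.43]
```

>>> servo_tool([
  {"slide": [0.003, 0, 0], "dr": [0, 0, 0], "jaw": -1},
  {"slide": [0.003, 0, 0], "dr": [0, 0, 0], "jaw": -1},
  {"slide": [0.003, 0, 0], "dr": [0, 0, 0], "jaw": -1},
])

```text
t: 21.05
tcp_pos: [516.2, -141.1, 19.3]
tcp_rot: [4.1, 90.0, -85.9]
ft_force: [-3.1, -0.9, 3.5]
opening: 0.1
```

```bash
python3 g.py
```

```text
21.05 [ 516.18 -141.06   19.31] [-3.12 -0.9   3.55] [-49.19 -56.9   -0.75]
```

>>> servo_tool([
  {"slide": [-0.02, 0, 0], "dr": [0, 0, 0], "jaw": -1},
  {"slide": [-0.02, 0, 0.025], "dr": [0, 0, 0], "jaw": -1},
  {"slide": [-0.015, 0, 0.025], "dr": [0, 0, 0], "jaw": -1},
  {"slide": [-0.01, 0, 0.025], "dr": [0, 0, 0], "jaw": -1},
  {"slide": [-0.006, 0, 0.025], "dr": [0, 0, 0], "jaw": -1},
  {"slide": [-0.003, 0, 0.025], "dr": [0, 0, 0], "jaw": -1},
  {"slide": [0, 0, 0.025], "dr": [0, 0, 0], "jaw": -1},
  {"slide": [0, 0, 0.025], "dr": [0, 0, 0], "jaw": -1},
])

```text
t: 21.72
tcp_pos: [516.2, -144.8, 19.3]
tcp_rot: [34.1, 90.0, -55.8]
ft_force: [-1.5, -0.7, 5.0]
opening: -0.1
```

```bash
python3 g.py
```

```text
21.72 [ 516.2  -144.84   19.32] [-1.45 -0.73  5.04] [-49.17 -56.43  -0.6 ]
```

>>> servo_tool([
  {"slide": [-0.02, 0, 0], "dr": [0, 0, 0], "jaw": -1},
  {"slide": [-0.03, 0, -0.1], "dr": [0, 0, 0], "jaw": -1},
  {"slide": [-0.03, 0, -0.25], "dr": [0, 0, 0], "jaw": -1},
  {"slide": [-0.02, 0, -0.26], "dr": [0, 0, 0], "jaw": -1},
  {"slide": [-0.015, 0, -0.26], "dr": [0, 0, 0], "jaw": -1},
  {"slide": [-0.01, 0, -0.26], "dr": [0, 0, 0], "jaw": -1},
  {"slide": [-0.006, 0, -0.26], "dr": [0, 0, 0], "jaw": -1},
  {"slide": [-0.006, 0, -0.26], "dr": [0, 0, 0], "jaw": -1},
])

```text
t: 22.38
tcp_pos: [516.1, -106.3, 19.9]
tcp_rot: [-88.9, 90.0, -178.9]
ft_force: [0.0, -1.1, 0.5]
opening: -0.2
```

```bash
python3 g.py
```

```text
22.38 [ 516.07 -106.32   19.9 ] [ 0.04 -1.09  0.53] [-49.87 -58.06  -0.03]
```

>>> servo_tool([
  {"slide": [0.003, 0, 0], "dr": [0, 0, 0], "jaw": -1},
  {"slide": [0.003, 0, 0], "dr": [0, 0, 0], "jaw": -1},
  {"slide": [0.003, 0, 0], "dr": [0, 0, 0], "jaw": -1},
])

```text
t: 22.63
tcp_pos: [516.1, -106.1, 19.6]
tcp_rot: [-67.6, 90.0, -157.5]
ft_force: [0.7, 0.2, -0.0]
opening: 0.0
```

```bash
python3 g.py
```

```text
22.63 [ 516.11 -106.06   19.59] [ 0.73  0.2  -0.02] [-49.59 -57.91  -0.  ]
```

>>> servo_tool([
  {"slide": [0.003, 0, 0], "dr": [0, 0, 0], "jaw": -1},
  {"slide": [0.003, 0, 0], "dr": [0, 0, 0], "jaw": -1},
  {"slide": [0.003, 0, 0], "dr": [0, 0, 0], "jaw": -1},
])

```text
t: 22.88
tcp_pos: [516.1, -105.9, 19.2]
tcp_rot: [24.1, 90.0, -65.9]
ft_force: [-0.6, 0.0, 0.1]
opening: -0.1
```

```bash
python3 g.py
```

```text
22.88 [ 516.14 -105.87   19.18] [-0.65  0.03  0.14] [-49.54 -57.78   0.01]
```

>>> servo_tool([
  {"slide": [-0.02, 0, 0], "dr": [0, 0, 0], "jaw": -1},
  {"slide": [-0.02, 0, 0.035], "dr": [0, 0, 0], "jaw": -1},
  {"slide": [-0.02, 0, 0.035], "dr": [0, 0, 0], "jaw": -1},
  {"slide": [-0.015, 0, 0.035], "dr": [0, 0, 0], "jaw": -1},
  {"slide": [-0.01, 0, 0.035], "dr": [0, 0, 0], "jaw": -1},
  {"slide": [-0.006, 0, 0.035], "dr": [0, 0, 0], "jaw": -1},
  {"slide": [-0.003, 0, 0.035], "dr": [0, 0, 0], "jaw": -1},
  {"slide": [-0.003, 0, 0.035], "dr": [0, 0, 0], "jaw": -1},
])

```text
t: 23.55
tcp_pos: [516.0, -111.0, 19.4]
tcp_rot: [-102.5, 90.0, 167.6]
ft_force: [-0.0, 0.7, 0.3]
opening: 0.2
```

```bash
python3 g.py
```

```text
23.55 [ 516.05 -111.     19.42] [-0.03  0.66  0.3 ] [-49.89 -58.03  -0.06]
```

>>> servo_tool([
  {"slide": [0.003, 0, 0], "dr": [0, 0, 0], "jaw": -1},
  {"slide": [0.003, 0, 0], "dr": [0, 0, 0], "jaw": -1},
  {"slide": [0.003, 0, 0], "dr": [0, 0, 0], "jaw": -1},
])

```text
t: 23.8
tcp_pos: [516.1, -111.0, 19.2]
tcp_rot: [-145.5, 90.0, 124.5]
ft_force: [-1.2, 0.1, 0.5]
opening: -0.3
```

```bash
python3 g.py
```

```text
23.8 [ 516.14 -111.02   19.16] [-1.19  0.11  0.53] [-49.77 -57.96  -0.1 ]
```

>>> servo_tool([
  {"slide": [-0.2, 0, 0], "dr": [0, 0, 0], "jaw": -1},
  {"slide": [-0.45, 0, -0.1], "dr": [0, 0, 0], "jaw": 1},
  {"slide": [-0.7, 0, -0.3], "dr": [0, 0, 0], "jaw": 1},
  {"slide": [-0.7, -0.05, -0.5], "dr": [0, 0, 0], "jaw": 1},
  {"slide": [-0.7, -0.1, -0.75], "dr": [0, 0, 0], "jaw": 1},
  {"slide": [-0.7, -0.1, -0.9], "dr": [0, 0, 0], "jaw": 1},
])

```text
t: 24.3
tcp_pos: [500.3, 26.3, 125.2]
tcp_rot: [107.9, 89.9, 17.9]
ft_force: [0.3, 0.4, -0.9]
opening: 60.6
```

>>> servo_tool([
  {"slide": [0, 0, -0.25], "dr": [0, 0, 0], "jaw": 1},
  {"slide": [0, 0, -0.5], "dr": [0, 0, 0], "jaw": 1},
  {"slide": [0, 0, -0.7], "dr": [0, 0, 0], "jaw": 1},
  {"slide": [0, -0.007, -0.777], "dr": [0, 0, 0], "jaw": 1},
  {"slide": [0, -0.007, -0.777], "dr": [0, 0, 0], "jaw": 1},
  {"slide": [0, -0.007, -0.777], "dr": [0, 0, 0], "jaw": 1},
])

```text
t: 24.8
tcp_pos: [499.8, 140.5, 124.0]
tcp_rot: [-26.2, 90.0, -116.1]
ft_force: [-0.0, 0.8, -0.5]
opening: 85.0
```

```bash
python3 f.py 3; python3 - <<'E'
from h import *
r=arm.read_camera("wrist");cv2.imwrite("pics/w5.png",r["frame"][:,:,::-1])
r2=arm.read_camera("scene");cv2.imwrite("pics/s7.png",r2["frame"][:,:,::-1])
print(proj(r,[[500,140.5,74],[500,140.5,26],[500,140.5,0]]))
print(arm.find_in("wrist","press_mid")[:2])
E
```

```text
24.95 first [499.85 139.84 124.03] last [500.   139.39 124.14] Fmean [ 0.25 -0.44  0.1 ] Fz [-0.48 -0.11  0.89] eff [-45. -62.]
[[278.48456188 216.5993261 ]
 [278.60160481 199.20378561]
 [278.65012996 191.98984607]]
[{'at': [500.5, 144.5, 27.5], 'confidence': 0.62}]
```

View pics/w5.png

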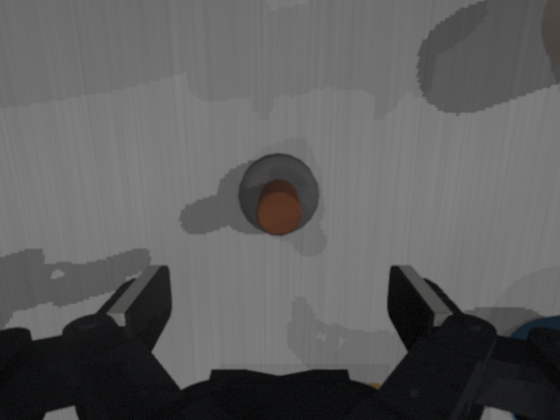

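View pics/s7.png

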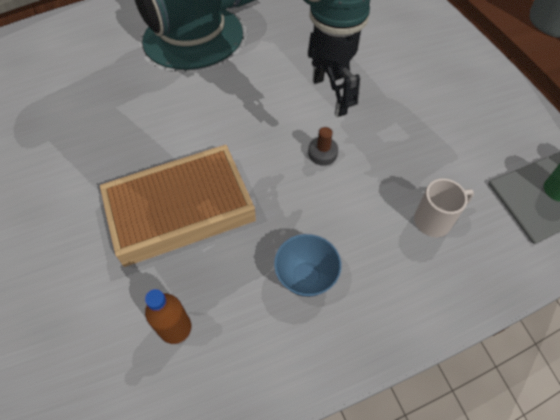

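>>> servo_tool([
  {"slide": [0.2, 0, -0.013], "dr": [0, 0, 0], "jaw": 1},
  {"slide": [0.4, 0, -0.013], "dr": [0, 0, 0], "jaw": 1},
  {"slide": [0.55, 0, -0.013], "dr": [0, 0, 0], "jaw": 1},
  {"slide": [0.65, 0, -0.013], "dr": [0, 0, 0], "jaw": 1},
  {"slide": [0.7, 0, -0.013], "dr": [0, 0, 0], "jaw": 1},
  {"slide": [0.72, 0, -0.013], "dr": [0, 0, 0], "jaw": 1},
  {"slide": [0.72, 0, -0.013], "dr": [0, 0, 0], "jaw": 1},
])

```text
t: 25.68
tcp_pos: [500.0, 142.2, 16.3]
tcp_rot: [-68.7, 90.0, -158.6]
ft_force: [-0.5, -0.2, -0.1]
opening: 85.3
```

```bash
python3 f.py 4; python3 - <<'E'
from h import *
r=arm.read_camera("wrist");cv2.imwrite("pics/w6.png",r["frame"][:,:,::-1])
r2=arm.read_camera("scene");cv2.imwrite("pics/s8.png",cv2.resize(r2["frame"][60:180,240:400,::-1],None,fx=5,fy=5,interpolation=cv2.INTER_CUBIC))
E
```

```text
25.88 first [500.32 142.33  16.96] last [500.51 142.49  17.31] Fmean [ 0.65 -0.23  0.11] Fz [-0.37  0.6   0.6  -0.38] eff [-48.16 -57.79]
```

View pics/w6.png

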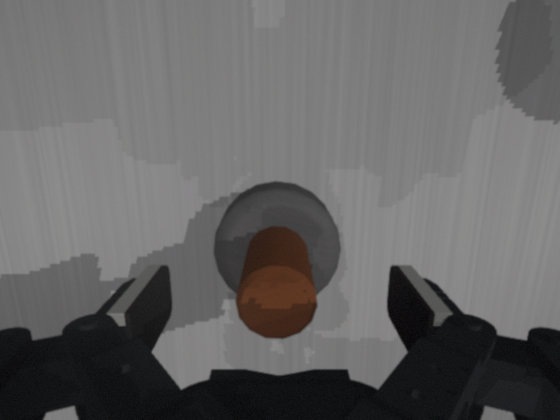

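View pics/s8.png

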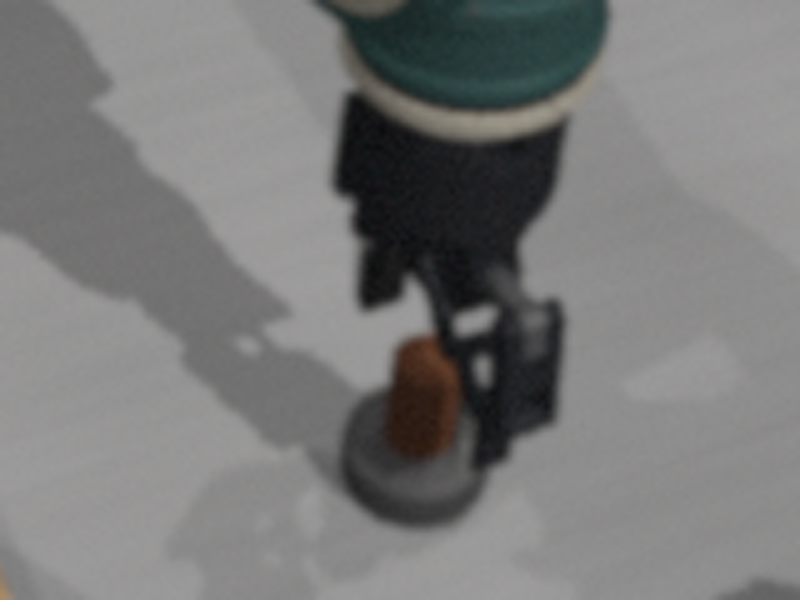

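>>> servo_tool([
  {"slide": [0, 0, 0], "dr": [0, 0, 0], "jaw": -1},
  {"slide": [0, 0, 0], "dr": [0, 0, 0], "jaw": -1},
  {"slide": [0, 0, 0], "dr": [0, 0, 0], "jaw": -1},
  {"slide": [0, 0, 0], "dr": [0, 0, 0], "jaw": -1},
  {"slide": [0, 0, 0], "dr": [0, 0, 0], "jaw": -1},
  {"slide": [0, 0, 0], "dr": [0, 0, 0], "jaw": -1},
  {"slide": [0, 0, 0], "dr": [0, 0, 0], "jaw": -1},
  {"slide": [0, 0, 0], "dr": [0, 0, 0], "jaw": -1},
])

```text
t: 26.65
tcp_pos: [499.7, 142.5, 16.4]
tcp_rot: [-90.3, 90.0, 179.7]
ft_force: [-5.0, -0.6, 5.2]
opening: 28.1
```

```bash
python3 f.py 2; python3 - <<'E'
from h import *
r=arm.read_camera("wrist");cv2.imwrite("pics/w7.png",r["frame"][:,:,::-1])
r2=arm.read_camera("scene");cv2.imwrite("pics/s9.png",cv2.resize(r2["frame"][60:180,240:400,::-1],None,fx=5,fy=5,interpolation=cv2.INTER_CUBIC))
E
```

```text
26.75 first [499.72 142.45  16.4 ] last [499.72 142.45  16.4 ] Fmean [-4.43 -0.11  4.63] Fz [4.98 4.28] eff [-46.1  -57.18]
```

View pics/w7.png

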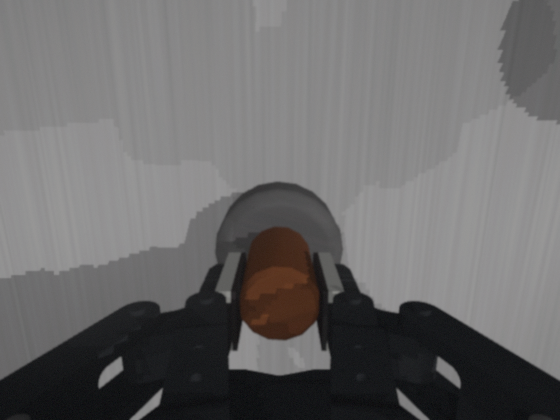

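View pics/s9.png

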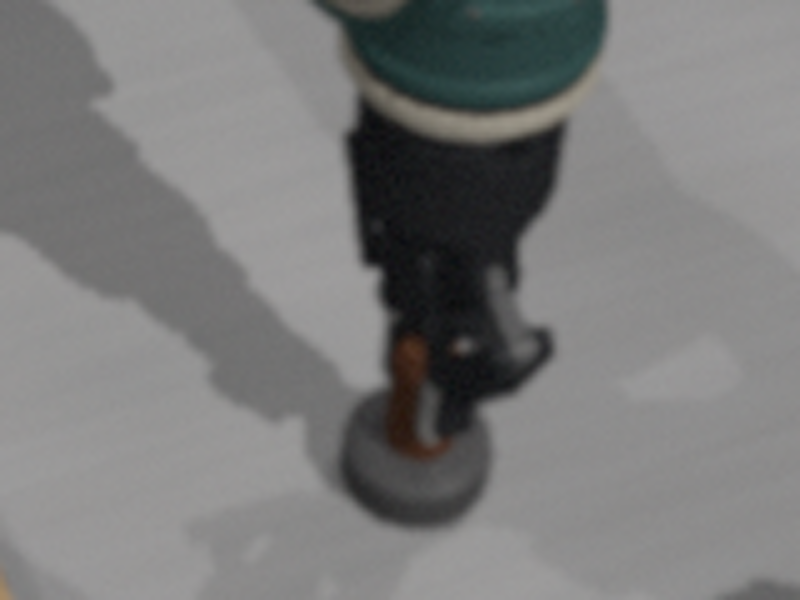

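>>> servo_tool([
  {"slide": [-0.03, 0, 0], "dr": [0, 0, 0], "jaw": -1},
  {"slide": [-0.08, 0, 0], "dr": [0, 0, 0], "jaw": -1},
  {"slide": [-0.18, 0, 0], "dr": [0, 0, 0], "jaw": -1},
  {"slide": [-0.32, 0, 0], "dr": [0, 0, 0], "jaw": -1},
  {"slide": [-0.46, 0, 0], "dr": [0, 0, 0], "jaw": -1},
  {"slide": [-0.56, 0, 0], "dr": [0, 0, 0], "jaw": -1},
  {"slide": [-0.6, 0, 0], "dr": [0, 0, 0], "jaw": -1},
  {"slide": [-0.6, 0, 0], "dr": [0, 0, 0], "jaw": -1},
])

```text
t: 27.52
tcp_pos: [500.4, 142.6, 107.7]
tcp_rot: [103.1, 89.9, 13.2]
ft_force: [-0.1, -0.1, -6.3]
opening: 28.6
```

```bash
python3 f.py 6; python3 - <<'E'
from h import *
r=arm.read_camera("wrist");cv2.imwrite("pics/w8.png",r["frame"][:,:,::-1])
r2=arm.read_camera("scene");cv2.imwrite("pics/s10.png",cv2.resize(r2["frame"][30:150,240:400,::-1],None,fx=5,fy=5,interpolation=cv2.INTER_CUBIC))
E
```

```text
27.82 first [499.89 142.43 106.17] last [499.4  142.32 105.04] Fmean [ 0.23 -0.32 -6.06] Fz [-6.68 -5.97 -6.06 -6.21 -5.6  -5.84] eff [-48.85 -64.87]
```

View pics/w8.png

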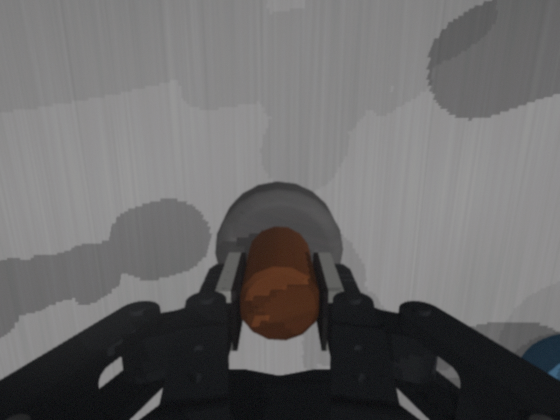

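View pics/s10.png

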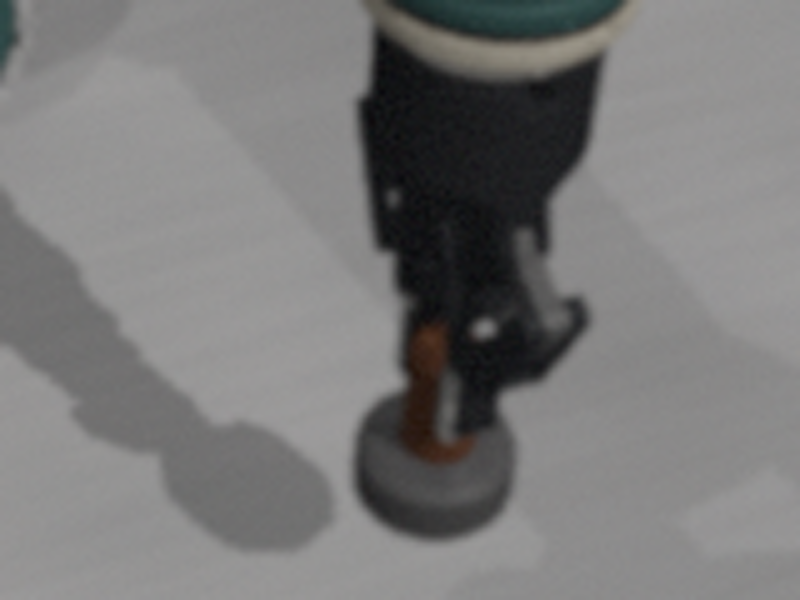

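```bash
python3 - <<'E'
from h import *
np.set_printoptions(precision=1,suppress=True)
r=arm.read_camera("wrist");T=arm.read_state()["tcp_pos"];print(T)
th=np.linspace(0,2*np.pi,200)
for dy in(-4,-2,0):
  c=T+[0,dy,-16.4]
  def circ(R,z): 
    p=proj(r,np.c_[c[0]+R*np.cos(th),c[1]+R*np.sin(th),np.full(200,c[2]+z)]);return np.r_[p.min(0),p.max(0)]
  print(dy,"foot top",circ(32,26),"foot bot",circ(32,0),"knobtop",circ(15,74))
E
```

```text
[499.7 142.4 105.7]
-4 foot top [212.8 197.2 343.9 319. ] foot bot [221.2 186.1 335.9 294.2] knobtop [236.3 275.9 319.6 350.2]
-2 foot top [212.6 193.  344.1 315.6] foot bot [221.  182.4 336.  291.1] knobtop [236.1 270.7 319.7 345.5]
0 foot top [212.4 188.8 344.3 312.1] foot bot [220.9 178.7 336.2 288. ] knobtop [236.  265.4 319.9 340.8]
```

>>> servo_tool([
  {"slide": [0, 0, 0.1], "dr": [0, 0, 0], "jaw": -1},
  {"slide": [0, 0.02, 0.25], "dr": [0, 0, 0], "jaw": -1},
  {"slide": [0, 0.04, 0.42], "dr": [0, 0, 0], "jaw": -1},
  {"slide": [0, 0.06, 0.6], "dr": [0, 0, 0], "jaw": -1},
  {"slide": [0, 0.08, 0.78], "dr": [0, 0, 0], "jaw": -1},
  {"slide": [0, 0.1, 0.96], "dr": [0, 0, 0], "jaw": -1},
])

```text
t: 28.47
tcp_pos: [514.9, -2.8, 106.1]
tcp_rot: [118.4, 90.0, 28.5]
ft_force: [0.4, 0.4, -5.9]
opening: 28.2
```

>>> servo_tool([
  {"slide": [0, 0.005, 0.18], "dr": [0, 0, 0], "jaw": -1},
  {"slide": [0, 0.005, 0.36], "dr": [0, 0, 0], "jaw": -1},
  {"slide": [0, 0.005, 0.54], "dr": [0, 0, 0], "jaw": -1},
  {"slide": [0, 0.005, 0.68], "dr": [0, 0, 0], "jaw": -1},
  {"slide": [0, 0.005, 0.78], "dr": [0, 0, 0], "jaw": -1},
  {"slide": [0, 0.005, 0.83], "dr": [0, 0, 0], "jaw": -1},
  {"slide": [0, 0.005, 0.847], "dr": [0, 0, 0], "jaw": -1},
  {"slide": [0, 0.005, 0.847], "dr": [0, 0, 0], "jaw": -1},
])

```text
t: 29.13
tcp_pos: [515.8, -128.6, 106.0]
tcp_rot: [-131.5, 90.0, 138.5]
ft_force: [-0.7, 0.4, -6.2]
opening: 28.1
```

```bash
python3 f.py 6; python3 - <<'E'
from h import *
r=arm.read_camera("wrist");cv2.imwrite("pics/w9.png",r["frame"][:,:,::-1])
r2=arm.read_camera("scene");cv2.imwrite("pics/s11.png",cv2.resize(r2["frame"][120:270,80:280,::-1],None,fx=4,fy=4,interpolation=cv2.INTER_CUBIC))
s=arm.read_state();print(Rt(s["tcp_rot"]).as_matrix().round(4))
E
```

```text
29.43 first [ 515.85 -128.11  106.03] last [ 515.94 -127.95  106.21] Fmean [ 0.24  0.22 -5.5 ] Fz [-4.19 -5.93 -6.71 -5.76 -5.06 -5.34] eff [-50.89 -64.78]
[[ 1.0e-04  1.0e+00  1.5e-03]
 [ 0.0e+00  1.5e-03 -1.0e+00]
 [-1.0e+00  1.0e-04 -0.0e+00]]
```

View pics/s11.png

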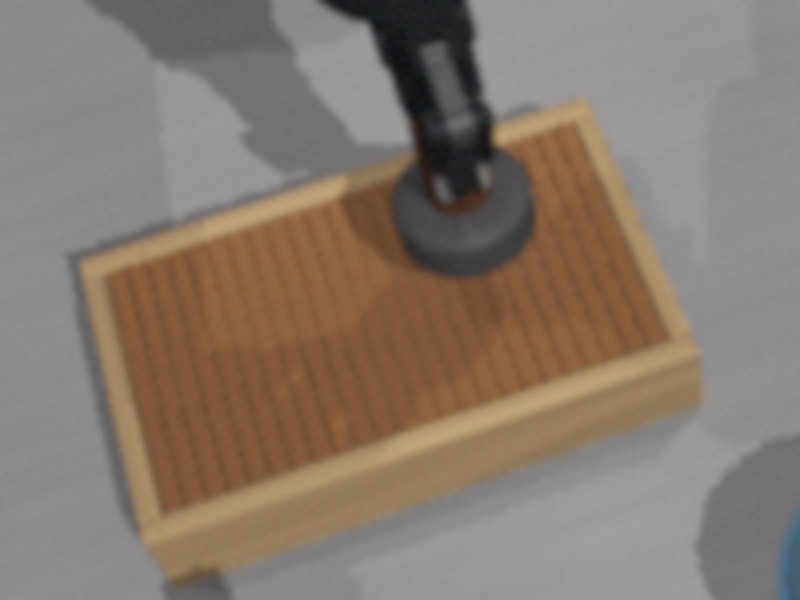

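View pics/w9.png

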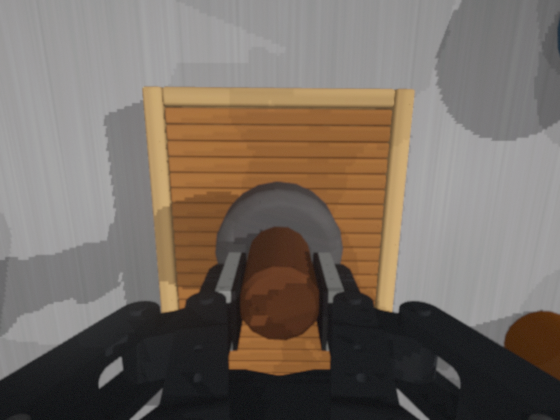

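>>> servo_tool([
  {"slide": [0.05, 0, 0.005], "dr": [0, 0, 0], "jaw": -1},
  {"slide": [0.12, 0, 0.005], "dr": [0, 0, 0], "jaw": -1},
  {"slide": [0.17, 0, 0.005], "dr": [0, 0, 0], "jaw": -1},
  {"slide": [0.2, 0, 0.005], "dr": [0, 0, 0], "jaw": -1},
  {"slide": [0.22, 0, 0.005], "dr": [0, 0, 0], "jaw": -1},
  {"slide": [0.235, 0, 0.005], "dr": [0, 0, 0], "jaw": -1},
  {"slide": [0.235, 0, 0.005], "dr": [0, 0, 0], "jaw": -1},
  {"slide": [0.235, 0, 0.005], "dr": [0, 0, 0], "jaw": -1},
])

```text
t: 30.2
tcp_pos: [515.9, -129.4, 71.0]
tcp_rot: [70.1, 90.0, -19.8]
ft_force: [-0.1, -0.2, -5.6]
opening: 27.6
```

```bash
python3 f.py 6
```

```text
30.5 first [ 516.01 -129.43   71.23] last [ 515.97 -129.41   71.15] Fmean [-0.07  0.04 -5.53] Fz [-5.44 -5.75 -5.11 -5.21 -4.89 -6.76] eff [-51.96 -63.63]
```

>>> servo_tool([
  {"slide": [0.007, 0, 0], "dr": [0, 0, 0], "jaw": -1},
  {"slide": [0.014, 0, 0], "dr": [0, 0, 0], "jaw": -1},
  {"slide": [0.02, 0, 0], "dr": [0, 0, 0], "jaw": -1},
  {"slide": [0.02, 0, 0], "dr": [0, 0, 0], "jaw": -1},
])

```text
t: 30.83
tcp_pos: [515.7, -129.3, 67.6]
tcp_rot: [-104.6, 90.0, 165.4]
ft_force: [0.7, 0.4, -6.5]
opening: 28.4
```

```bash
python3 f.py 2
```

```text
30.93 first [ 515.76 -129.36   67.73] last [ 515.8  -129.35   67.82] Fmean [ 0.18 -0.77 -5.93] Fz [-6.08 -5.77] eff [-51.92 -63.29]
```

>>> servo_tool([
  {"slide": [0.003, 0, 0], "dr": [0, 0, 0], "jaw": -1},
  {"slide": [0.003, 0, 0], "dr": [0, 0, 0], "jaw": -1},
  {"slide": [0.003, 0, 0], "dr": [0, 0, 0], "jaw": -1},
])

```text
t: 31.18
tcp_pos: [515.8, -129.3, 67.5]
tcp_rot: [-106.0, 90.0, 164.1]
ft_force: [-0.0, 0.1, -5.8]
opening: 28.1
```

```bash
python3 f.py 2
```

```text
31.28 first [ 515.85 -129.37   67.47] last [ 515.87 -129.36   67.48] Fmean [-0.35  0.11 -6.32] Fz [-6.79 -5.84] eff [-52.04 -63.42]
```

>>> servo_tool([
  {"slide": [0.003, 0, 0], "dr": [0, 0, 0], "jaw": -1},
  {"slide": [0.003, 0, 0], "dr": [0, 0, 0], "jaw": -1},
  {"slide": [0.003, 0, 0], "dr": [0, 0, 0], "jaw": -1},
])

```text
t: 31.53
tcp_pos: [515.8, -129.4, 67.0]
tcp_rot: [-119.0, 90.0, 151.1]
ft_force: [-1.3, -0.5, -5.9]
opening: 28.8
```

```bash
python3 f.py 2
```

```text
31.63 first [ 515.85 -129.37   67.01] last [ 515.86 -129.34   67.  ] Fmean [-0.17 -0.21 -5.88] Fz [-6.17 -5.59] eff [-52.06 -63.4 ]
```

>>> servo_tool([
  {"slide": [0.003, 0, 0], "dr": [0, 0, 0], "jaw": -1},
  {"slide": [0.003, 0, 0], "dr": [0, 0, 0], "jaw": -1},
  {"slide": [0.003, 0, 0], "dr": [0, 0, 0], "jaw": -1},
])

```text
t: 31.88
tcp_pos: [515.8, -129.4, 66.5]
tcp_rot: [-92.1, 90.0, 177.9]
ft_force: [-0.0, 0.4, -5.1]
opening: 28.4
```

```bash
python3 f.py 2
```

```text
31.98 first [ 515.86 -129.36   66.55] last [ 515.85 -129.38   66.56] Fmean [-0.34 -0.06 -5.37] Fz [-5.44 -5.3 ] eff [-52.08 -63.39]
```

>>> servo_tool([
  {"slide": [0.003, 0, 0], "dr": [0, 0, 0], "jaw": -1},
  {"slide": [0.003, 0, 0], "dr": [0, 0, 0], "jaw": -1},
  {"slide": [0.003, 0, 0], "dr": [0, 0, 0], "jaw": -1},
])

```text
t: 32.23
tcp_pos: [515.9, -129.4, 66.2]
tcp_rot: [71.1, 90.0, -18.9]
ft_force: [0.3, 0.4, -4.8]
opening: 28.1
```

```bash
python3 f.py 2
```

```text
32.33 first [ 515.87 -129.37   66.19] last [ 515.85 -129.38   66.17] Fmean [-0.63  0.39 -4.51] Fz [-3.97 -5.06] eff [-51.61 -62.91]
```

>>> servo_tool([
  {"slide": [0.003, 0, 0], "dr": [0, 0, 0], "jaw": -1},
  {"slide": [0.003, 0, 0], "dr": [0, 0, 0], "jaw": -1},
  {"slide": [0.003, 0, 0], "dr": [0, 0, 0], "jaw": -1},
])

```text
t: 32.58
tcp_pos: [515.9, -129.4, 65.9]
tcp_rot: [58.2, 90.0, -31.8]
ft_force: [-1.3, 0.0, -1.8]
opening: 28.1
```

```bash
python3 f.py 2
```

```text
32.68 first [ 515.86 -129.4    65.79] last [ 515.91 -129.37   65.82] Fmean [-1.07 -0.51 -1.29] Fz [-1.1  -1.47] eff [-50.16 -61.81]
```

>>> servo_tool([
  {"slide": [0.0013, 0, 0], "dr": [0, 0, 0], "jaw": -1},
  {"slide": [0.0013, 0, 0], "dr": [0, 0, 0], "jaw": -1},
  {"slide": [0.0013, 0, 0], "dr": [0, 0, 0], "jaw": -1},
])

```text
t: 32.93
tcp_pos: [515.9, -129.4, 65.6]
tcp_rot: [60.4, 90.0, -29.5]
ft_force: [-2.2, -0.4, 0.3]
opening: 28.5
```

```bash
python3 f.py 3
```

```text
33.08 first [ 515.89 -129.39   65.6 ] last [ 515.89 -129.41   65.57] Fmean [-2.16  0.41  0.22] Fz [-0.15  0.54  0.26] eff [-49.18 -60.95]
```

Weight fully on the rack; release.

>>> servo_tool([
  {"slide": [0, 0, 0], "dr": [0, 0, 0], "jaw": -0.1},
  {"slide": [0, 0, 0], "dr": [0, 0, 0], "jaw": 0.2},
  {"slide": [0, 0, 0], "dr": [0, 0, 0], "jaw": 0.5},
  {"slide": [0, 0, 0], "dr": [0, 0, 0], "jaw": 0.8},
  {"slide": [0, 0, 0], "dr": [0, 0, 0], "jaw": 0.8},
  {"slide": [0, 0, 0], "dr": [0, 0, 0], "jaw": 0.8},
  {"slide": [0, 0, 0], "dr": [0, 0, 0], "jaw": 0.8},
])

```text
t: 33.67
tcp_pos: [515.9, -129.4, 65.5]
tcp_rot: [78.7, 90.0, -11.2]
ft_force: [0.6, 0.1, 0.2]
opening: 77.1
```

```bash
python3 f.py 2; python3 - <<'E'
from h import *
r=arm.read_camera("wrist");cv2.imwrite("pics/w10.png",r["frame"][:,:,::-1])
E
```

```text
33.77 first [ 515.87 -129.37   65.47] last [ 515.86 -129.35   65.46] Fmean [ 0.46 -0.55 -0.43] Fz [-0.06 -0.81] eff [-49.15 -60.07]
```

View pics/w10.png

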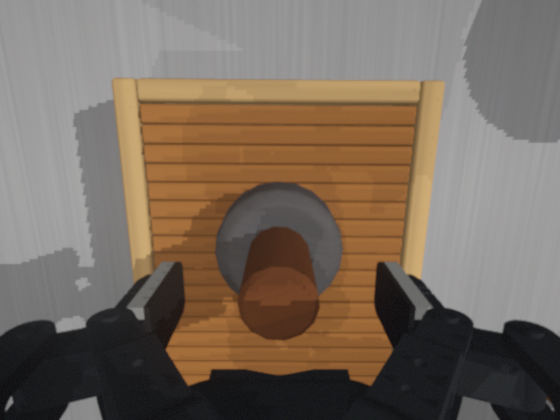

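Released and standing; the pads are clear of the knob. Retract straight up and check.

>>> servo_tool([
  {"slide": [-0.05, 0, 0], "dr": [0, 0, 0], "jaw": 0.8},
  {"slide": [-0.2, 0, 0], "dr": [0, 0, 0], "jaw": 0.8},
  {"slide": [-0.4, 0, 0], "dr": [0, 0, 0], "jaw": 0.8},
  {"slide": [-0.6, 0, 0], "dr": [0, 0, 0], "jaw": 0.8},
  {"slide": [-0.8, 0, 0], "dr": [0, 0, 0], "jaw": 0.8},
  {"slide": [-0.9, 0, 0], "dr": [0, 0, 0], "jaw": 0.8},
  {"slide": [-0.9, 0, 0], "dr": [0, 0, 0], "jaw": 0.8},
  {"slide": [-0.9, 0, 0], "dr": [0, 0, 0], "jaw": 0.8},
])

```text
t: 34.48
tcp_pos: [516.0, -129.4, 200.9]
tcp_rot: [73.4, 89.9, -16.6]
ft_force: [-0.6, 1.1, -0.7]
opening: 76.7
```

```bash
python3 f.py 2; python3 - <<'E'
from h import *
np.set_printoptions(precision=1,suppress=True)
r=arm.read_camera("wrist");cv2.imwrite("pics/w11.png",r["frame"][:,:,::-1])
r2=arm.read_camera("scene");cv2.imwrite("pics/s12.png",cv2.resize(r2["frame"][120:270,80:280,::-1],None,fx=4,fy=4,interpolation=cv2.INTER_CUBIC))
print(arm.find_in("wrist","press_mid")[:1],arm.find_in("scene","press_mid")[:1])
th=np.linspace(0,2*np.pi,200)
for q in (r,r2):
  for R,z in((15,123.3),(32,75.3)):
    p=proj(q,np.c_[515.9+R*np.cos(th),-130.6+R*np.sin(th),np.full(200,z)])
    print(np.r_[p.min(0),p.max(0)], (np.r_[p.min(0),p.max(0)]-[80,120,80,120])*4 if q is r2 else '')
E
```

```text
34.58 first [ 515.65 -129.27  199.61] last [ 515.41 -129.25  199.02] Fmean [ 0.43 -0.15 -0.6 ] Fz [-0.84 -0.36] eff [-48.18 -65.1 ]
[{'at': [516.8, -125.9, 75.8], 'confidence': 0.8}] [{'at': [526.8, -133.3, 75.3], 'confidence': 0.88}]
[258.4 189.5 300.3 229.9] 
[241.5 157.  317.4 231.1] 
[185.4 157.6 202.3 171.1] [421.6 150.2 489.  204.6]
[180.8 166.  215.1 194.3] [403.2 184.  540.2 297.1]
```

View pics/w11.png

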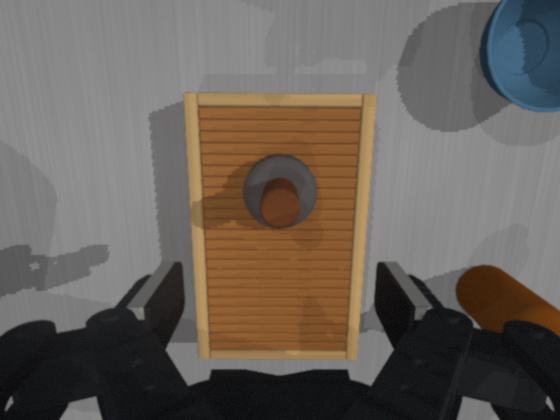

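View pics/s12.png

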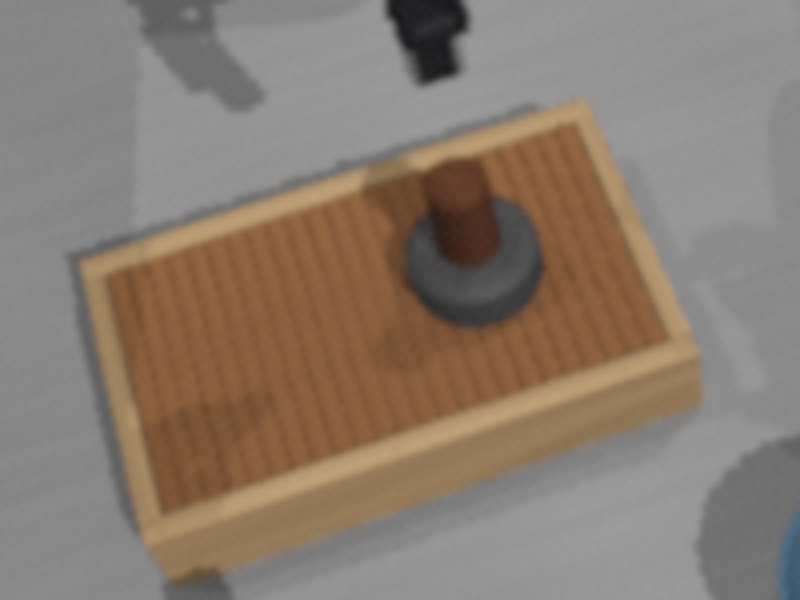

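```bash
python3 - <<'E'
from h import *
r=arm.read_camera("wrist");a=cv2.imread("pics/w11.png");print(arm.read_state()["ft_force"].round(2),arm.read_state()["opening"])
for n in ["bowl","mug","soap"]: print(n,arm.find_in("scene",n)[:1])
print(arm.job_done())
E
```

```text
[ 0.01 -0.07  0.39] 76.53174748511091
bowl [{'at': [725.1, -1.4, 27.1], 'confidence': 0.67}]
mug [{'at': [735.0, 267.8, 60.5], 'confidence': 0.84}]
soap [{'at': [755.9, -243.4, 98.9], 'confidence': 0.72}]
the job is handed in; nothing more can be done
None
```

The press is standing free over the hidden bar, and I handed the job in at about 35 s. The hand-in gives no verdict, so I don't know the official result.

- **Finding the bar:** I pressed lightly at ten spots along the slats. They were stiff from about y = -145 to -119 mm in the world frame and soft at -148.5 and -111. That puts the bar's middle near -130, or about +50 mm along the rack's y axis. The highest finger force I read on the rack was about 5 N.
- **Placing the press:** I gripped it by the knob (weight about 6 N) and lowered it at about (516, -131). Its weight came onto the rack over roughly 0.9 mm of travel, which is what the bar should feel like. Then I opened the fingers and moved straight up.
- **Last checks:** The pictures show the press upright and the gripper well clear, with the wrist force near zero. The bowl, mug and soap were found within about 3 mm of where they started.

**What disagreed:**
- **Fingertips:** The real tips sit about 30 mm short of the reported tool point. The pictures showed this and contact confirmed it, so I worked from felt contact heights instead.
- **Network positions:** The networks' x positions for the rack and press differed by 14–22 mm between the scene and top cameras. I used my own measurements from the calibrated pictures, which agreed within about 3 mm.
- **Final scene picture:** The press appeared about 2.5 pixels lower than I predicted. Knob and foot were shifted by the same amount, so I put it down to calibration rather than leaning. I did not measure the sink or the lean directly.

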